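# Reload the pod coffee machine

### The job

Get the pod coffee machine ready for the next guest: slide its loose drip tray, grip tab outwards, between the two rails at its foot until the spring catches click into it. Raise the lever on the brew head fully, take out the used pod (brown top) and throw it in the copper caddy, stand the red-topped pod upright in the well in its place, and press the lever fully down again. Stand every spare green-topped pod that is there upright in a hole of the wooden block, one to a hole, and leave the cup, the jar and the bowl alone.

Things in the scene. Friction and masses are not known exactly. Their poses are not given: they have to be found in the camera images.
- brewer: Pod coffee machine, fixed, cream and black, 120 wide, 182 high with the lever down. Origin on the counter straight below the pod well; z up, -x is the front where the tray goes in, y across. Rear column with clear tank: x +46.5 to +216, y +-60, 172 high. Brew head (black block with the well, overhanging the tray): x -46.5 to +45, y +-52, z 105 to 138.
- rail_mouth (a point): Front end of the rails, midway between them on the counter; axes as the brewer's, 75 in front of its origin. Two rails 14.5 high run from here 121.5 along +x to the column: inner faces at y +-51.5, lips over the tray's runners (underside at z 10.5, inner edge y +-44.5). Flared guides reach 29 in front of this point and widen to y +-65. The tray goes in level on the counter.
- tray_home (a point): Where the tray's origin lies when home, on the counter, 65 in front of the brewer's origin; axes as the brewer's, and the tray's axes then lie along them. Push the tray along this +x; the column stops it 1.5 beyond home.
- detent_left (a joint): Spring catch in the left rail (brewer x +12): 0 when it stands out (free, or home in the tray's notch), up to 0.006 m when pressed back by the tray's runner. The tray meets the catches about 40 before home, then needs roughly 10 to 20 N until they snap into the notches.
- detent_right (a joint): The same catch in the right rail.
- tray: Loose drip tray, black with steel grille, about 320 g, 220 long (x), 100 wide (y). Origin: centre of the underside; z up; +x end goes in first. Runners along both sides, z 0 to 8, out to y +-50, each with a notch 17 long at x +77. Cup platform 24 high, x -56 to +110, y +-40. Upright steel grip tab at the front: x -110 to -98, 56 wide, top at z 50; 42 clear between it and the platform.
- tray_grip (a point): Middle of the tray's grip tab, 14 below its top, 36 above the counter; the tab is 12 thick along the tray's x.
- lever (a joint): Lever of the brew head with its cream lid, hinged at the back of the head, rad: 0 pressed down (lid covers the well), 1.75 fully raised, leaning back a little. A stiff hinge: it stays where it is left; about 3 N at the tip moves it.
- lever_tip (a point): Middle of the grip part of the steel lever tongue: 18 wide (along the brewer's y), 14 thick, reaching from 20 behind to 15 beyond this point. 150 from the pivot; the frame turns with the lever, -x along the tongue outwards. With the lever down it stands 65 in front of the well axis at height 172, free on both sides and below.
- lever_pivot (a point): Hinge axis of the lever, along the brewer's y, 85 behind the well axis, 172 above the counter. Fully raised, the lever tip is 27 behind it and 148 above it.
- well (a point): Centre of the floor of the pod well in the brew head, 118 above the counter, z up; the well is round, 47 across, 20 deep, open upwards when the lever is up; a pod in it stands 24 out of it.
- used_pod: Used pod, brown top with a dark hole, standing in the well at the start. All pods: white cup 44 high, 38 across the foot tapering to 46, with a rim 52 across and 4 high at the top, 20 g. Origin: centre of the underside; z up.
- red_pod: The fresh red-topped pod, the same shape, standing on the counter at the start.
- spare1: Spare green-topped pod, the same shape, standing on the counter at the start; one to three spares are there.
- spare2: Another spare green-topped pod, the same shape.
- spare3: Another spare green-topped pod, the same shape.
- block: Oak pod block, fixed, 214 long (x), 76 wide (y), 22 high, with three round holes 47 across and 14 deep in a row along x, 70 apart. Origin: centre of the underside.
- hole1 (a point): Centre of the floor of the first hole (x -70), 8 above the counter.
- hole2 (a point): Centre of the floor of the middle hole.
- hole3 (a point): Centre of the floor of the third hole (x +70).
- caddy: Copper waste caddy, fixed, open round pot 124 across the rim, 112 at the foot, 90 high, wall 3, floor 5 thick. Origin: centre of the underside.
- cup: Sage-green coffee cup with a handle, bystander, 68 across, 62 high. Origin: centre of the underside.
- jar: Blue jar with a wooden cap, bystander, 88 across, 130 high. Origin: centre of the underside.
- bowl: Blue bowl, bystander, 110 across, 50 high. Origin: centre of the underside.

How it is judged:
On the way, in this order (a step that is already met when the one before it is completed fails the run):
1. the lever is raised (beyond 1.5 rad) (value of joint lever above 1.5 rad), for 0.2 s.
2. the used pod is out of the brew head (horizontal distance between used_pod and well above 0.07 m), for 0.2 s.
3. the red pod stands in the well, lever still up (distance between red_pod and well below 0.01 m and angle between red_pod's own z axis and vertical below 0.2 rad and value of joint lever above 1 rad), for 0.2 s.
4. the lever is pressed down over it (value of joint lever below 0.06 rad), for 0.2 s.
At the end, for the whole second after the job is handed in: Tray home within 4 mm, both catches out in its notches, tab outwards; lever down (under 0.06 rad) over the red pod, upright in the well; used pod in the caddy; every spare upright in a hole of the block (pods within 10 mm of the floor centre); cup, jar, bowl within 5 cm of their places (x of tray in the frame of tray_home between -0.004 and 0.004 m and distance between tray and tray_home below 0.006 m and angle between the x axis of tray and the x axis of brewer, either way round below 0.06 rad and x of tray_grip in the frame of tray_home below -0.05 m and value of joint each of detent_left, detent_right below 0.0018 m and value of joint lever below 0.06 rad and distance between red_pod and well below 0.01 m and angle between each of red_pod, spare1, spare2, spare3's own z axis and vertical below 0.2 rad and horizontal distance between used_pod and caddy below 0.055 m and height (world z) of used_pod below 0.075 m and linear speed of used_pod below 0.03 m/s and linear speed of tray below 0.02 m/s and (distance between spare1 and hole1 below 0.01 m or distance between spare1 and hole2 below 0.01 m or distance between spare1 and hole3 below 0.01 m) and (distance between spare2 and hole1 below 0.01 m or distance between spare2 and hole2 below 0.01 m or distance between spare2 and hole3 below 0.01 m) and (distance between spare3 and hole1 below 0.01 m or distance between spare3 and hole2 below 0.01 m or distance between spare3 and hole3 below 0.01 m)); the robot touches nothing.
It fails at once if the cup is pushed more than 5 cm or tipped (distance of cup from where it was at the start of the episode above 0.05 m or angle between cup's own z axis and vertical above 0.4 rad).
It fails at once if the jar is pushed more than 5 cm or tipped (distance of jar from where it was at the start of the episode above 0.05 m or angle between jar's own z axis and vertical above 0.4 rad).
It fails at once if the bowl is pushed more than 5 cm or tipped (distance of bowl from where it was at the start of the episode above 0.05 m or angle between bowl's own z axis and vertical above 0.4 rad).
Of spare1, spare2, spare3 only 1 to 3 are there at a start; the rules pass over those that are not, and their reading is None.
At some moment in a run one of spare1, spare2, spare3 may be knocked a few centimetres aside while the robot is not near it.
It also fails if it takes over 210 s, if anything falls off the work surface, if the arm or the gripper's body presses on something with over 40 N, if the wrist force passes 120 N, or if a joint passes its speed limit or range.

### The arm

A 6-joint arm with a two-finger parallel gripper is mounted at the origin on the work surface. World frame = base frame: x ahead of the robot, y to its left, z up, the work surface at z = 0. Lengths are in m, angles in rad, forces in N, time in s.
With the tool pointing down it reaches from about 0.35 to 0.775 m from the base axis. Payload 7.3 kg.
Tool frame: the origin (TCP) lies at the very end of the fingers, on their centre line; the grasp point (between the pads) lies 19 mm behind it; z points along the fingers, y is the line along which they close (so a half turn about z gives the same grasp; the last joint's range is limited). The gripper opens to 92 mm and grips with 3 to 60 N. Pads are 19 mm wide; open, the fingers measure 130 mm over their backs; the gripper's body (75 mm by 190 mm) begins 47 mm behind the grasp point.
Start: joints at [1.177, 0.342, 1.524, -0, 1.275, -0.146], TCP at [0.129, 0.509, 0.227] pointing down, gripper open.
Joint ranges: [-2.53, 2.53], [-0.77, 2.02], [0.04, 2.7], [-1, 4.14], [0.28, 2.66], [-3.11, 3.11]. Speed limits (rad/s): [2.57, 2.57, 3.14, 3.14, 3.14, 3.14].

### API

Orientations are given as [roll, pitch, yaw] about the fixed x, y, z axes, in that order (R = Rz(yaw) Ry(pitch) Rx(roll)).
In Python, from cell import robot gives the robot as it stands. The module is installed in compiled form; this text tells all that it offers.
- The arm moves only by the tool arm_command, never from a script. Its argument "moves" is a list of rows, each a list of 3 entries, a list of its own where there are three numbers: the shift along the tool's x, y, z in m, then the turn, a rotation vector about the tool's x, y, z in rad, then the finger opening in m, from 0 to 0.0918. In form: [[[dx, dy, dz], [ax, ay, az], claw], ...]. A call has exactly 5 rows; each row is the pose to reach, as a shift and turn from the pose commanded when the call began, along the tool's axes at that moment; what a row does not reach only later rows make up. A row lasts 1/10 s, in which the tool goes at most 50 mm and 8.59 degrees, less where a joint would pass 70% of its speed; a pose out of reach is approached as far as the arm can. A call with a gripper value outside its range is refused whole. The fingers move at their own pace and stop on an object; "squeeze" is the grip in N (left out, the last holds). Time passes only in rows, so rows that repeat a pose let the fingers close, or fill a call up. It gives the time, the measured TCP pose, the force, the opening and the grip force at its end, in the units of the state.
- robot.observe(): the state, without advancing time (a new reading comes with each control period).
- robot.read_camera(name): name is "side" or "top" or "wrist"; returns the picture (400x640x3 uint8, red, green, blue); there is no depth.
- robot.camera_model(name): a dict with "fx", "fy", "cx", "cy" (pixels), "R" (3x3) and "t" (3): a world point X has camera coordinates R X + t. Camera axes: x right, y down, z forward; pixel columns grow to the right and rows downward; lengths in m; the calibration is good to about 2 mm. A picture is of the moment at which its call begins: read the wrist's pose just before it. camera_model takes no time and is no camera call; for the wrist camera it gives the pose at the moment of the call.
- robot.hand_in(): hands the job in; it is judged then, once.
The state is a dict: "time": time; "qpos": joint angles; "qvel": joint speeds; "joint_efforts": joint torques, N m; "tool_pos": TCP position; "tool_rot": TCP orientation; "contact_force": force on the tool from outside, world axes, zero at the start; "torque": the same for the moment, N m; "opening": finger opening in m; "grip_force": force on a finger pad.
Only numpy, scipy, OpenCV 4.12 (cv2) and the standard library are available. Lean on these libraries where they do the work, as an engineer would, in place of code of your own. Each camera call takes 0.05 s, during which the arm holds its last target. There are 200 camera calls.

## Working session

There is one attempt and no reset: what is moved stays moved. The work goes in short steps, Python scripts to look and compute and a tool call to move; the robot and the scene stay as the last step left them, time stands still between calls to the robot, and variables do not carry over. Pictures are saved under pics/ and viewed, at most 14 in all, crops included, and the job is handed in when it is done.

Besides the shell and the picture viewer there is one more tool, called as name(argument=value, ...) on one line, values as JSON. arm_command: Moves the arm, as the interface text tells. Its arguments: {"type":"object","properties":{"moves":{"type":"array"},"squeeze":{"type":"number"}},"required":["moves"]}

```bash
ls; mkdir -p pics
cat > h.py <<'E'
import numpy as np, cv2
from cell import robot
def save(n,f):
    im=robot.read_camera(n); cv2.imwrite(f'pics/{f}.png',im[:,:,::-1]); return im
def ray(m,u,v,z):
    R=np.array(m['R']);t=np.array(m['t']); d=R.T@np.array([(u-m['cx'])/m['fx'],(v-m['cy'])/m['fy'],1]); c=-R.T@t
    return c+d*(z-c[2])/d[2]
def proj(m,X):
    p=np.array(m['R'])@np.array(X)+np.array(m['t']); return np.array([m['fx']*p[0]/p[2]+m['cx'],m['fy']*p[1]/p[2]+m['cy']])
E
python3 - <<'E'
from h import *
print(robot.observe())
for n in ('top','side'):
    save(n,n+'0'); m=robot.camera_model(n); print(n,m)
E
```

```text
pics
{'time': 0.0, 'qpos': array([ 1.17699642e+00,  3.42707506e-01,  1.52500268e+00, -6.17447483e-06,
        1.27540115e+00, -1.46018101e-01]), 'qvel': array([ 0.00026426, -0.00119012,  0.00087546, -0.00099349,  0.00073822,
       -0.00109272]), 'joint_efforts': array([ 3.94709195e-04, -4.31246066e+01, -2.44222945e+01,  7.18459021e-02,
        5.59537194e-02, -1.19959127e-04]), 'tool_pos': array([0.128592  , 0.50859336, 0.22605787]), 'tool_rot': array([-3.14008927e+00, -2.15127406e-04,  2.89381249e+00]), 'contact_force': array([ 0.70264624, -0.23703306,  0.25495283]), 'torque': array([-0.01465016, -0.02050661,  0.01725969]), 'grip_force': 0.0, 'opening': 0.09206808128495522}
top {'fx': 483.57361805542513, 'fy': 483.57361805542513, 'cx': 327.13764205560716, 'cy': 200.5113169665337, 'R': array([[-1.58129651e-02, -9.99868084e-01, -3.71008911e-03],
       [-9.79046738e-01,  1.62368748e-02, -2.02987313e-01],
       [ 2.03020776e-01,  4.22519338e-04, -9.79174339e-01]]), 't': array([0.04239861, 0.57014646, 1.14462703])}
side {'fx': 382.95960620583236, 'fy': 382.95960620583236, 'cx': 325.2323193041841, 'cy': 198.52520077135128, 'R': array([[ 0.98279469, -0.18429366, -0.01226553],
       [-0.1203653 , -0.58867934, -0.79935526],
       [ 0.14009564,  0.78707844, -0.6007335 ]]), 't': array([-0.566567  ,  0.19329654,  1.1080884 ])}
```

View pics/top0.png

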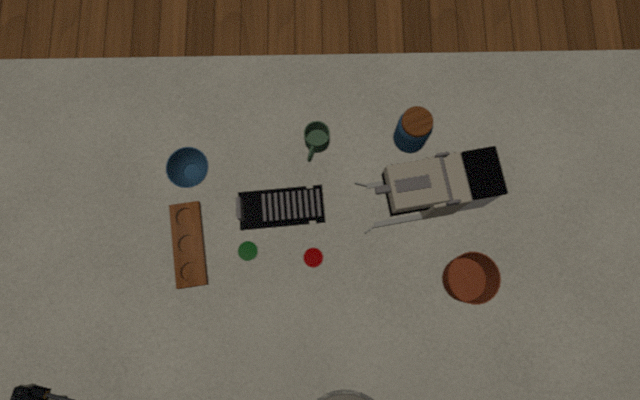

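View pics/side0.png

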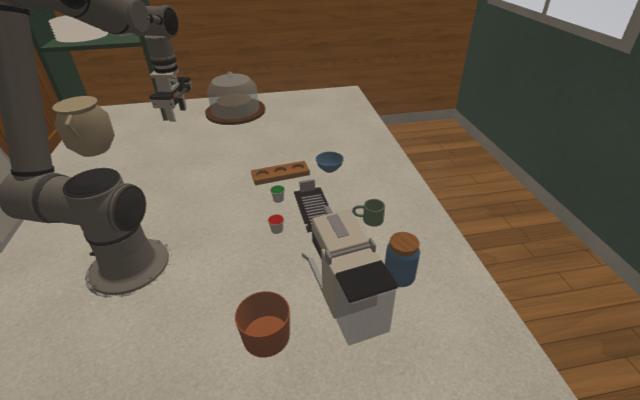

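The top view shows the brewer at right with its front facing image-left (world +y). The tray is at (282,207), tab at (240,207), pointing outwards. Pods are at green (248,251) and red (313,257), the block at (188,244), the caddy at (471,278), and the cup, jar and bowl lie above. Only one spare is visible. I'll measure with masks next, plus one zoomed crop.

```bash
cat > m1.py <<'E'
from h import *
im=cv2.imread('pics/top0.png'); m=robot.camera_model('top'); hsv=cv2.cvtColor(im,cv2.COLOR_BGR2HSV)
def blobs(lo,hi,z,amin=60,name=''):
    k=cv2.inRange(hsv,lo,hi); k[:100]=0
    n,_,s,c=cv2.connectedComponentsWithStats(k)
    for i in range(1,n):
        if s[i,4]>amin: print(name,s[i],c[i].round(1),ray(m,*c[i],z).round(4))
blobs((0,200,90),(4,255,255),.044,name='red'); blobs((50,130,60),(75,255,255),.044,name='green')
k=cv2.inRange(hsv,(5,90,50),(20,255,255)); k[:100]=0
for c in cv2.findContours(k,cv2.RETR_EXTERNAL,cv2.CHAIN_APPROX_NONE)[0]:
    if cv2.contourArea(c)>300:
        r=cv2.minAreaRect(c); print('brown',cv2.contourArea(c),r)
        for z in (.022,.09): print(z,ray(m,*r[0],z).round(4),[ray(m,*p,z)[:2].round(3).tolist() for p in cv2.boxPoints(r)])
cv2.imwrite('pics/c1.png',cv2.resize(im[130:250,340:520],None,fx=4.4,fy=4.4,interpolation=cv2.INTER_CUBIC)*1)
cv2.imwrite('pics/c2.png',cv2.resize(im[170:300,160:340],None,fx=4.4,fy=4.4,interpolation=cv2.INTER_CUBIC)*1)
E
python3 m1.py
```

```text
red [304 249  18  17 149] [312.7 256.7] [0.4333 0.0709 0.044 ]
green [240 242  16  15  97] [249.1 247.3] [0.459  0.2278 0.044 ]
brown 2276.5 ((472.00006103515625, 278.5000305175781), (54.44721603393555, 54.44721603393555), 45.0)
0.022 [ 0.3749 -0.3229  0.022 ] [[0.376, -0.227], [0.471, -0.33], [0.373, -0.418], [0.282, -0.316]]
0.09 [ 0.3722 -0.303   0.09  ] [[0.374, -0.213], [0.463, -0.31], [0.371, -0.393], [0.285, -0.296]]
brown 2477.0 ((187.55735778808594, 244.49417114257812), (85.04175567626953, 31.72123908996582), 84.20720672607422)
0.022 [0.471  0.3867 0.022 ] [[0.577, 0.443], [0.584, 0.362], [0.369, 0.333], [0.362, 0.411]]
0.09 [0.4629 0.3669 0.09  ] [[0.563, 0.42], [0.569, 0.344], [0.367, 0.316], [0.36, 0.389]]
brown 690.0 ((417.0, 120.5), (29.0, 30.0), 90.0)
0.022 [ 0.7913 -0.2088  0.022 ] [[0.833, -0.171], [0.832, -0.251], [0.75, -0.246], [0.752, -0.167]]
0.09 [ 0.7652 -0.1952  0.09  ] [[0.805, -0.16], [0.803, -0.235], [0.726, -0.231], [0.728, -0.156]]
```

View pics/c1.png

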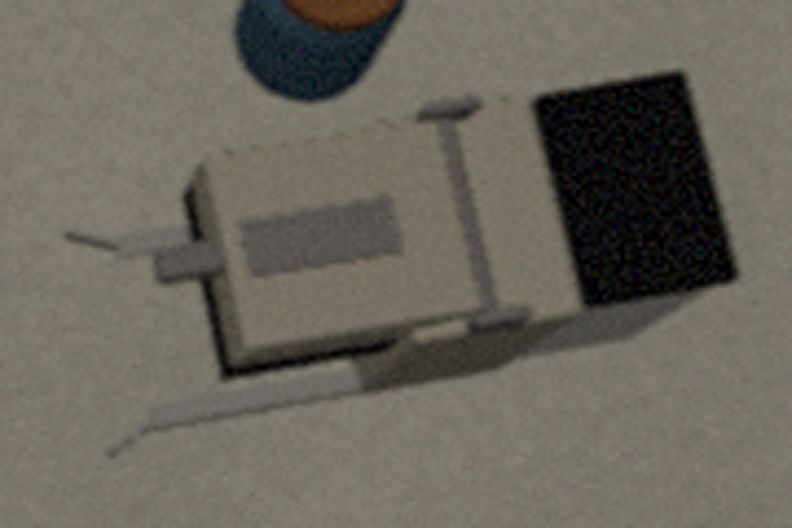

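View pics/c2.png

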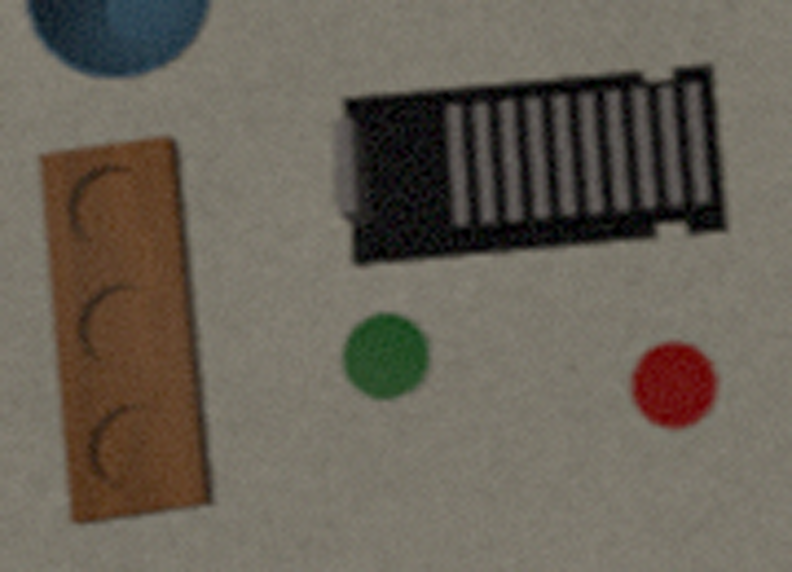

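The crops show the tank top corners, the lever tongue end, the flare tips of both rails, and the pods, block and tray outlines. I'll convert these to world points and check them against the given sizes.

```bash
cat > m2.py <<'E'
from h import *
m=robot.camera_model('top'); im=cv2.imread('pics/top0.png'); hsv=cv2.cvtColor(im,cv2.COLOR_BGR2HSV)
c1=lambda u,v,z: ray(m,340+(u+.5)/4.4-.5,130+(v+.5)/4.4-.5,z)
c2=lambda u,v,z: ray(m,160+(u+.5)/4.4-.5,170+(v+.5)/4.4-.5,z)
for z in (.172,.176): 
  T=np.array([c1(*p,z) for p in [(537,97),(685,72),(736,278),(583,306)]]); print('tank',z,T[:,:2].round(4).tolist(),[np.linalg.norm(T[i]-T[i-1]).round(4) for i in range(4)])
  yw=T[3]-T[0]; yw2=T[2]-T[1]; xw=T[1]-T[0]; print(np.arctan2(yw[0],-yw[1]),np.arctan2(yw2[0],-yw2[1]),np.arctan2(xw[1],xw[0]))
B=[c1(112,455,.0145),c1(68,236,.0145)]; d=B[1]-B[0]; print('flare',B,np.linalg.norm(d),'mid',(B[0]+B[1])/2,'yaw',np.arctan2(d[1],d[0])-np.pi/2)
H=[c1(448,112,.178),c1(497,318,.178)];print('hinge',H,(H[0]+H[1])/2, np.linalg.norm(H[0]-H[1]))
print('tip',c1(155,266,.175),'lid strip ',c1(245,250,.18))
# green/red full
for n,lo,hi in (('red',(0,150,60),(8,255,255)),('red2',(172,150,60),(180,255,255)),('green',(45,90,30),(85,255,255))):
    k=cv2.inRange(hsv,lo,hi);k[:200]=0
    for c in cv2.findContours(k,cv2.RETR_EXTERNAL,cv2.CHAIN_APPROX_NONE)[0]:
        if len(c)>15: e=cv2.minEnclosingCircle(c); print(n,e,ray(m,*e[0],.044))
# tray corners z=.008
P=[c2(*p,.008) for p in [(345,98),(712,67),(727,230),(356,264)]]; P=np.array(P)
print('tray',P.round(4).tolist(),[np.linalg.norm(P[i]-P[i-1]).round(4) for i in range(4)],P.mean(0)); d=P[1]+P[2]-P[0]-P[3]; print('yaw',np.arctan2(d[1],d[0]))
Q=np.array([c2(*p,.022) for p in [(40,155),(173,138),(211,503),(73,522)]]); print('block',Q.round(4).tolist(),[np.linalg.norm(Q[i]-Q[i-1]).round(4) for i in range(4)],Q.mean(0)); d=Q[2]+Q[3]-Q[0]-Q[1];a=np.arctan2(d[1],d[0]);print('yaw',a,[Q.mean(0)+k*.07*np.array([np.cos(a),np.sin(a),0]) for k in(-1,0,1)])
E
python3 m2.py
```

```text
tank 0.172 [[0.6566, -0.2773], [0.6689, -0.3555], [0.5583, -0.3721], [0.5449, -0.2927]] [np.float64(0.1127), np.float64(0.0792), np.float64(0.1118), np.float64(0.0805)]
-1.4334789558079875 -1.4221998320647058 -1.4148368269289622
tank 0.176 [[0.6553, -0.2761], [0.6676, -0.354], [0.5574, -0.3705], [0.5441, -0.2915]] [np.float64(0.1123), np.float64(0.0789), np.float64(0.1114), np.float64(0.0802)]
-1.4334789558079868 -1.4221998320647062 -1.4148368269289597
flare [array([ 0.49380436, -0.062002  ,  0.0145    ]), array([ 0.62451302, -0.04015008,  0.0145    ])] 0.1325226847971045 mid [ 0.55915869 -0.05107604  0.0145    ] yaw -1.405147856451824
hinge [array([ 0.6473908 , -0.22891264,  0.178     ]), array([ 0.53821513, -0.24680817,  0.178     ])] [ 0.59280296 -0.23786041  0.178     ] 0.11063262450617632
tip [ 0.56884249 -0.07465563  0.175     ] lid strip  [ 0.57530344 -0.12032623  0.18      ]
red ((492.29998779296875, 277.29998779296875), 3.5469307899475098) [ 0.3761332  -0.36601633  0.044     ]
red ((312.7718505859375, 257.126220703125), 9.29671859741211) [0.43217893 0.0707423  0.044     ]
re
[... 326 characters left out ...]
een ((247.25, 250.5), 9.100237846374512) [0.45109043 0.2322564  0.044     ]
tray [[0.608, 0.2651, 0.008], [0.6233, 0.0474, 0.008], [0.5252, 0.04, 0.008], [0.5087, 0.2565, 0.008]] [np.float64(0.0997), np.float64(0.2182), np.float64(0.0984), np.float64(0.2171)] [0.56631553 0.15223617 0.008     ]
yaw -1.4977946352181908
block [[0.5737, 0.4395, 0.022], [0.5826, 0.3623, 0.022], [0.3721, 0.3329, 0.022], [0.3628, 0.4102, 0.022]] [np.float64(0.213), np.float64(0.0777), np.float64(0.2125), np.float64(0.0779)] [0.47279371 0.38622189 0.022     ]
yaw -3.0032359232594126 [array([0.54212478, 0.39587599, 0.022     ]), array([0.47279371, 0.38622189, 0.022     ]), array([0.40346263, 0.37656779, 0.022     ])]
```

```bash
cat >> h.py <<'E'
from scipy.spatial.transform import Rotation as Ro
O=np.array([.579,-.1538,0]); YAW=-1.413
def bw(x,y,z):  # brewer -> world
    return O+np.array([np.cos(YAW)*x-np.sin(YAW)*y, np.sin(YAW)*x+np.cos(YAW)*y, z])
def down(yaw): return Ro.from_euler('xyz',[np.pi,0,yaw])
def plan(ts):
    s=robot.observe(); p=np.array(s['tool_pos']); R=Ro.from_euler('xyz',s['tool_rot'])
    print('now',round(s['time'],2),p.round(4),s['tool_rot'].round(3),'open',round(s['opening'],4),'f',s['contact_force'].round(1),'g',round(s['grip_force'],1))
    for t,yaw in ts:
        T=down(yaw) if np.isscalar(yaw) else yaw
        print(np.round(R.inv().apply(np.array(t)-p),4).tolist(),(R.inv()*T).as_rotvec().round(3).tolist(),'->',np.round(t,4)); p,R=np.array(t),T
E
python3 - <<'E'
from h import *
L=1.7286
plan([([.40,.30,.27],L+.5),([.5683,-.04,.29],L),(bw(-68,0,290)*0+bw(-.068,0,.29),L)])
E
```

```text
now 0.1 [0.1286 0.5086 0.2261] [-3.14  -0.     2.894] open 0.0917 f [-0.7  0.1  0.3] g 0.0
[-0.3143, -0.1358, -0.0438] [-0.001, 0.0, 0.665] -> [0.4  0.3  0.27]
[-0.3719, -0.0747, -0.02] [0.0, -0.0, 0.5] -> [ 0.5683 -0.04    0.29  ]
[-0.0461, -0.0073, -0.0] [0.0, 0.0, 0.0] -> [ 0.5683 -0.0866  0.29  ]
```

arm_command(moves=[[[-0.031, -0.014, -0.01], [0, 0, 0.07], 0.09], [[-0.063, -0.027, -0.018], [0, 0, 0.13], 0.09], [[-0.094, -0.041, -0.026], [0, 0, 0.2], 0.09], [[-0.126, -0.054, -0.035], [0, 0, 0.27], 0.09], [[-0.157, -0.068, -0.044], [0, 0, 0.33], 0.09]])

```text
time: 0.6
tool_pos: [0.2651, 0.4035, 0.2707]
tool_rot: [-3.141, -0.0, 2.561]
contact_force: [1.2, 0.7, -0.1]
opening: 0.0901
grip_force: 0.0
```

Run:
```python
from h import *
L=1.7286
plan([([.36,.25,.28],2.2),([.46,.1,.29],L),(bw(-.1,0,.29),L)])
```

```text
now 0.6 [0.2651 0.4035 0.2707] [-3.141 -0.     2.561] open 0.0901 f [ 1.2  0.7 -0.1] g 0.0
[-0.1635, -0.0763, -0.0092] [-0.001, 0.0, 0.361] -> [0.36 0.25 0.28]
[-0.1801, -0.0074, -0.01] [0.0, -0.0, 0.471] -> [0.46 0.1  0.29]
[-0.1693, 0.0776, 0.0] [0.0, 0.0, 0.0] -> [ 0.5633 -0.055   0.29  ]
```

arm_command(moves=[[[-0.04, -0.02, -0.002], [0, 0, 0.09], 0.09], [[-0.08, -0.038, -0.005], [0, 0, 0.18], 0.09], [[-0.12, -0.057, -0.007], [0, 0, 0.27], 0.09], [[-0.1635, -0.0763, -0.009], [0, 0, 0.361], 0.09], [[-0.1635, -0.0763, -0.009], [0, 0, 0.361], 0.09]])

```text
time: 1.1
tool_pos: [0.3621, 0.2473, 0.2797]
tool_rot: [-3.141, 0.002, 2.194]
contact_force: [0.2, 0.9, -0.2]
opening: 0.0902
grip_force: 0.0
```

arm_command(moves=[[[-0.045, -0.002, -0.002], [0, 0, 0.12], 0.09], [[-0.09, -0.004, -0.005], [0, 0, 0.24], 0.09], [[-0.135, -0.006, -0.007], [0, 0, 0.36], 0.09], [[-0.18, -0.0074, -0.01], [0, 0, 0.471], 0.09], [[-0.18, -0.0074, -0.01], [0, 0, 0.471], 0.09]])

```text
time: 1.6
tool_pos: [0.4622, 0.0986, 0.2893]
tool_rot: [3.141, 0.001, 1.725]
contact_force: [0.2, 1.5, -0.5]
opening: 0.09
grip_force: 0.0
```

arm_command(moves=[[[-0.042, 0.019, 0], [0, 0, 0], 0.06], [[-0.085, 0.039, 0], [0, 0, 0], 0.06], [[-0.127, 0.058, 0], [0, 0, 0], 0.06], [[-0.169, 0.0776, 0], [0, 0, 0], 0.06], [[-0.169, 0.0776, 0], [0, 0, 0], 0.06]])

```text
time: 2.1
tool_pos: [0.5654, -0.0556, 0.288]
tool_rot: [-3.14, 0.0, 1.73]
contact_force: [0.5, 0.2, -0.3]
opening: 0.0606
grip_force: 0.0
```

Run:
```python
from h import *
m=robot.camera_model('wrist'); save('wrist','w1'); print(m)
for x in (-.08,-.045): 
  for y in (-.009,.009): print(x,y,proj(m,bw(x,y,.179)))
for y in (.065,-.065): print(proj(m,bw(-.104,y,.0145)))
plan([])
```

```text
{'fx': 308.8080347173598, 'fy': 308.8080347173598, 'cx': 319.9725081882263, 'cy': 199.86338525343257, 'R': array([[ 0.98746399,  0.15783465, -0.00175583],
       [ 0.15168475, -0.94579366,  0.2871691 ],
       [ 0.04366458, -0.28383547, -0.95787829]]), 't': array([-0.54921298, -0.19304227,  0.41029102])}
-0.08 -0.009 [308.04064419 216.13683681]
-0.08 0.009 [327.55825836 216.16131422]
-0.045 -0.009 [308.42166427 250.69412664]
-0.045 0.009 [327.27394409 250.72089308]
[364.87140083 160.75818559]
[272.68460523 160.66707362]
now 2.15 [ 0.5641 -0.0533  0.2882] [-3.140e+00 -1.000e-03  1.731e+00] open 0.0604 f [0.3 0.4 0.6] g 0.0
```

View pics/w1.png

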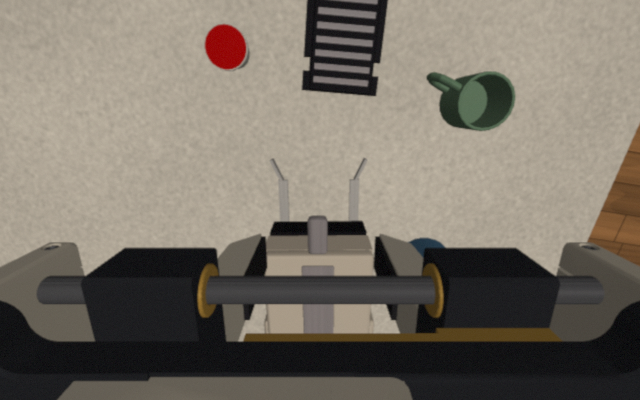

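The wrist view agrees with the top-view estimate: flare tips at (272,159) and (365,159) against predicted (273,161) and (365,161), tongue end at v=216 as predicted. The brewer pose is good to 1–2 mm. Next is the grasp of the tongue.

Run:
```python
from h import *
plan([(bw(-.070,0,.22),1.7286),(bw(-.070,0,.157),1.7286)])
t=np.linspace(0,1.74,21); x=-155*(1-np.cos(t)); z=-155*np.sin(t)
for c in range(4): print([[round((x[i]-x[5*c])/1e3,4),0,round((z[i]-z[5*c])/1e3,4)] for i in range(5*c+1,5*c+6)])
```

```text
now 2.15 [ 0.5641 -0.0533  0.2882] [-3.140e+00 -1.000e-03  1.731e+00] open 0.0604 f [0.3 0.4 0.6] g 0.0
[-0.0317, -0.001, 0.0682] [-0.002, -0.001, 0.002] -> [ 0.568  -0.0847  0.22  ]
[0.0, -0.0, 0.063] [0.0, 0.0, 0.0] -> [ 0.568  -0.0847  0.157 ]
[[np.float64(-0.0006), 0, np.float64(-0.0135)], [np.float64(-0.0023), 0, np.float64(-0.0268)], [np.float64(-0.0052), 0, np.float64(-0.04)], [np.float64(-0.0093), 0, np.float64(-0.0529)], [np.float64(-0.0144), 0, np.float64(-0.0653)]]
[[np.float64(-0.0062), 0, np.float64(-0.012)], [np.float64(-0.0134), 0, np.float64(-0.0233)], [np.float64(-0.0216), 0, np.float64(-0.0341)], [np.float64(-0.0307), 0, np.float64(-0.044)], [np.float64(-0.0406), 0, np.float64(-0.0532)]]
[[np.float64(-0.0107), 0, np.float64(-0.0082)], [np.float64(-0.022), 0, np.float64(-0.0155)], [np.float64(-0.034), 0, np.float64(-0.0218)], [np.float64(-0.0464), 0, np.float64(-0.027)], [np.float64(-0.0592), 0, np.float64(-0.0311)]]
[[np.float64(-0.0131), 0, np.float64(-0.003)], [np.float64(-0.0265), 0, np.float64(-0.0048)], [np.float64(-0.04), 0, np.float64(-0.0054)], [np.float64(-0.0534), 0, np.float64(-0.0049)], [np.float64(-0.0668), 0, np.float64(-0.0032)]]
```

arm_command(moves=[[[-0.016, -0.001, 0.03], [0, 0, 0], 0.06], [[-0.032, -0.001, 0.068], [0, 0, 0], 0.06], [[-0.032, -0.001, 0.09], [0, 0, 0], 0.06], [[-0.032, -0.001, 0.12], [0, 0, 0], 0.06], [[-0.032, -0.001, 0.131], [0, 0, 0], 0.06]])

```text
time: 2.65
tool_pos: [0.5657, -0.0818, 0.1561]
tool_rot: [-3.137, -0.003, 1.734]
contact_force: [0.5, 0.0, -0.4]
opening: 0.0598
grip_force: 0.0
```

arm_command(moves=[[[0, 0, 0], [0, 0, 0], 0.04], [[0, 0, 0], [0, 0, 0], 0.02], [[0, 0, 0], [0, 0, 0], 0.01], [[0, 0, 0], [0, 0, 0], 0.008], [[0, 0, 0], [0, 0, 0], 0.008]], squeeze=15)

```text
time: 3.15
tool_pos: [0.5681, -0.0844, 0.1596]
tool_rot: [3.14, 0.001, 1.732]
contact_force: [0.2, 0.7, 0.4]
opening: 0.0247
grip_force: 0.0
```

arm_command(moves=[[[-0.0006, 0, -0.0135], [0, 0, 0], 0.008], [[-0.0023, 0, -0.0268], [0, 0, 0], 0.008], [[-0.0052, 0, -0.04], [0, 0, 0], 0.008], [[-0.0093, 0, -0.0529], [0, 0, 0], 0.008], [[-0.0144, 0, -0.0653], [0, 0, 0], 0.008]])

```text
time: 3.65
tool_pos: [0.5695, -0.0986, 0.224]
tool_rot: [-3.14, -0.001, 1.732]
contact_force: [0.5, -1.1, -5.7]
opening: 0.0178
grip_force: 15.0
```

Run:
```python
from h import *
im=save('side','s1')[:,:,::-1]; cv2.imwrite('pics/s1c.png',cv2.resize(im[130:300,260:440],None,fx=3.5,fy=3.5))
plan([])
```

```text
now 3.7 [ 0.5698 -0.0996  0.2261] [-3.142e+00  1.000e-03  1.732e+00] open 0.0176 f [-4.9 -0.4  1.2] g 15.0
```

View pics/s1c.png

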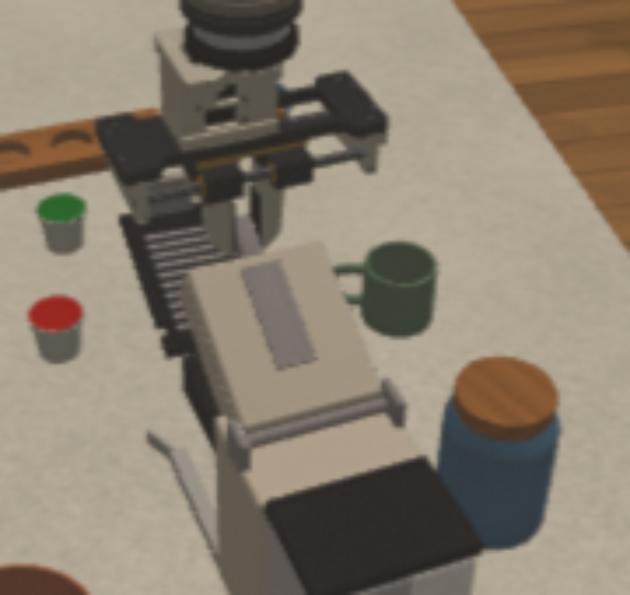

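The lid has come up with the gripper at about 0.4 rad, so the grip holds. I continue along the arc.

arm_command(moves=[[[-0.0062, 0, -0.012], [0, 0, 0], 0.008], [[-0.0134, 0, -0.0233], [0, 0, 0], 0.008], [[-0.0216, 0, -0.0341], [0, 0, 0], 0.008], [[-0.0307, 0, -0.044], [0, 0, 0], 0.008], [[-0.0406, 0, -0.0532], [0, 0, 0], 0.008]])

```text
time: 4.2
tool_pos: [0.5764, -0.1394, 0.2778]
tool_rot: [-3.141, -0.0, 1.732]
contact_force: [-0.5, 0.5, -4.3]
opening: 0.0177
grip_force: 15.0
```

arm_command(moves=[[[-0.0107, 0, -0.0082], [0, 0, 0], 0.008], [[-0.022, 0, -0.0155], [0, 0, 0], 0.008], [[-0.034, 0, -0.0218], [0, 0, 0], 0.008], [[-0.0464, 0, -0.027], [0, 0, 0], 0.008], [[-0.0592, 0, -0.0311], [0, 0, 0], 0.008]])

```text
time: 4.7
tool_pos: [0.5863, -0.198, 0.3088]
tool_rot: [3.141, -0.0, 1.732]
contact_force: [0.0, 2.5, -5.3]
opening: 0.0178
grip_force: 15.0
```

arm_command(moves=[[[-0.0131, 0, -0.003], [0, 0, 0], 0.008], [[-0.0265, 0, -0.0048], [0, 0, 0], 0.008], [[-0.04, 0, -0.0054], [0, 0, 0], 0.008], [[-0.0534, 0, -0.0049], [0, 0, 0], 0.008], [[-0.0668, 0, -0.0032], [0, 0, 0], 0.008]])

```text
time: 5.2
tool_pos: [0.5974, -0.2642, 0.312]
tool_rot: [3.14, 0.001, 1.732]
contact_force: [0.7, 2.4, 0.1]
opening: 0.0179
grip_force: 15.0
```

Run:
```python
from h import *
im=save('side','s2')[:,:,::-1]; cv2.imwrite('pics/s2c.png',cv2.resize(im[80:300,240:440],None,fx=2.6,fy=2.6))
plan([]); print(robot.observe()['qpos'].round(2))
```

```text
now 5.25 [ 0.5977 -0.2664  0.3116] [3.139e+00 3.000e-03 1.730e+00] open 0.018 f [ 1.8 -2.   3.9] g 15.0
[-0.54  0.56  0.95 -0.    1.63 -0.7 ]
```

View pics/s2c.png

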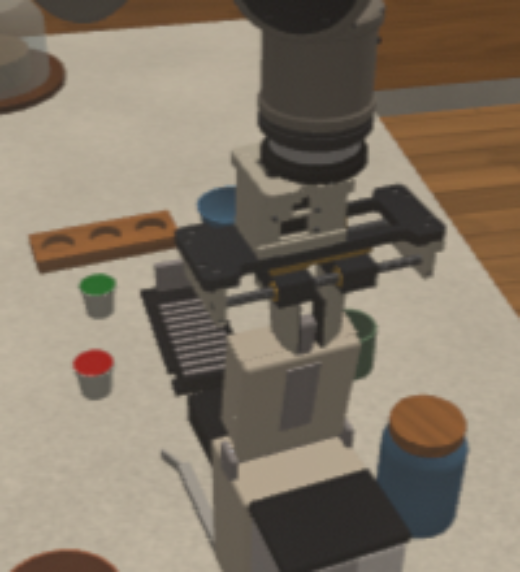

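The side view shows the lid nearly vertical, leaning slightly back, with the fingers on the tongue, so the lever is fully raised. I release, retreat upwards, and go to the tray tab.

Run:
```python
from h import *
p=robot.observe()['tool_pos']
a=p+[0,0,.055]; b=a+[-.024,.152,-.03]
plan([(a,1.7286),(b,1.3),([.565,.05,.30],.8),([.56,.18,.25],.3),([.5587,.2559,.19],.073)])
m=robot.camera_model('top'); q=ray(m,160+345.5/4.4-.5,170+168.5/4.4-.5,.05); print('tab',q)
```

```text
now 5.25 [ 0.5977 -0.2664  0.3116] [3.139e+00 3.000e-03 1.730e+00] open 0.018 f [ 1.8 -2.   3.9] g 15.0
[-0.0001, 0.0001, -0.055] [0.002, 0.003, 0.002] -> [ 0.5977 -0.2664  0.3666]
[0.1539, 0.0002, 0.03] [0.0, -0.0, 0.429] -> [ 0.5737 -0.1144  0.3366]
[0.1561, -0.0524, 0.0366] [0.0, -0.0, 0.5] -> [0.565 0.05  0.3  ]
[0.0898, -0.0942, 0.05] [-0.0, -0.0, 0.5] -> [0.56 0.18 0.25]
[0.0212, -0.0729, 0.06] [0.0, -0.0, 0.227] -> [0.5587 0.2559 0.19  ]
tab [0.55763044 0.25622619 0.05      ]
```

arm_command(moves=[[[0, 0, 0], [0, 0, 0], 0.05], [[0, 0, 0], [0, 0, 0], 0.05], [[0, 0, -0.01], [0, 0, 0], 0.05], [[0, 0, -0.035], [0, 0, 0], 0.05], [[0, 0, -0.055], [0, 0, 0], 0.05]])

```text
time: 5.75
tool_pos: [0.5967, -0.2626, 0.3685]
tool_rot: [3.141, 0.001, 1.732]
contact_force: [0.3, -1.1, 0.4]
opening: 0.049
grip_force: 0.0
```

arm_command(moves=[[[0.035, 0, 0.0], [0, 0, 0.08], 0.045], [[0.07, 0, 0.01], [0, 0, 0.17], 0.045], [[0.11, 0, 0.02], [0, 0, 0.26], 0.045], [[0.154, 0, 0.03], [0, 0, 0.35], 0.045], [[0.154, 0, 0.03], [0, 0, 0.429], 0.045]])

```text
time: 6.25
tool_pos: [0.5708, -0.1056, 0.3369]
tool_rot: [-3.14, -0.002, 1.305]
contact_force: [-0.4, -0.6, 0.2]
opening: 0.0454
grip_force: 0.0
```

arm_command(moves=[[[0.035, -0.012, 0.008], [0, 0, 0.11], 0.045], [[0.075, -0.025, 0.017], [0, 0, 0.22], 0.045], [[0.115, -0.038, 0.027], [0, 0, 0.33], 0.045], [[0.156, -0.052, 0.037], [0, 0, 0.44], 0.045], [[0.156, -0.052, 0.037], [0, 0, 0.5], 0.045]])

```text
time: 6.75
tool_pos: [0.5619, 0.0584, 0.2993]
tool_rot: [-3.139, -0.0, 0.805]
contact_force: [-0.3, -0.7, -0.5]
opening: 0.0449
grip_force: 0.0
```

arm_command(moves=[[[0.022, -0.024, 0.012], [0, 0, 0.12], 0.045], [[0.045, -0.047, 0.025], [0, 0, 0.25], 0.045], [[0.068, -0.07, 0.037], [0, 0, 0.37], 0.045], [[0.09, -0.094, 0.05], [0, 0, 0.48], 0.045], [[0.09, -0.094, 0.05], [0, 0, 0.5], 0.045]])

```text
time: 7.25
tool_pos: [0.5566, 0.1869, 0.2484]
tool_rot: [-3.14, 0.002, 0.304]
contact_force: [-0.2, 0.1, -0.3]
opening: 0.0451
grip_force: 0.0
```

arm_command(moves=[[[0.007, -0.024, 0.02], [0, 0, 0.08], 0.045], [[0.014, -0.048, 0.04], [0, 0, 0.15], 0.045], [[0.021, -0.073, 0.06], [0, 0, 0.227], 0.045], [[0.021, -0.073, 0.06], [0, 0, 0.227], 0.045], [[0.021, -0.073, 0.06], [0, 0, 0.227], 0.045]])

```text
time: 7.75
tool_pos: [0.5566, 0.259, 0.1902]
tool_rot: [3.141, -0.0, 0.079]
contact_force: [0.1, -1.0, 0.8]
opening: 0.0454
grip_force: 0.0
```

Run:
```python
from h import *
save('top','top1'); t=cv2.imread('pics/top1.png'); cv2.imwrite('pics/t1c.png',cv2.resize(t[120:300,160:520],None,fx=2.2,fy=2.2))
plan([([.558,.256,.06],.073),([.558,.256,.0165],.073)])
```

```text
now 7.8 [0.557  0.2585 0.1908] [ 3.141e+00 -2.000e-03  7.700e-02] open 0.0452 f [-0.2 -0.4  0.5] g 0.0
[0.0005, 0.0026, 0.1308] [0.0, -0.002, 0.004] -> [0.558 0.256 0.06 ]
[0.0, -0.0, 0.0435] [0.0, 0.0, 0.0] -> [0.558  0.256  0.0165]
```

View pics/t1c.png

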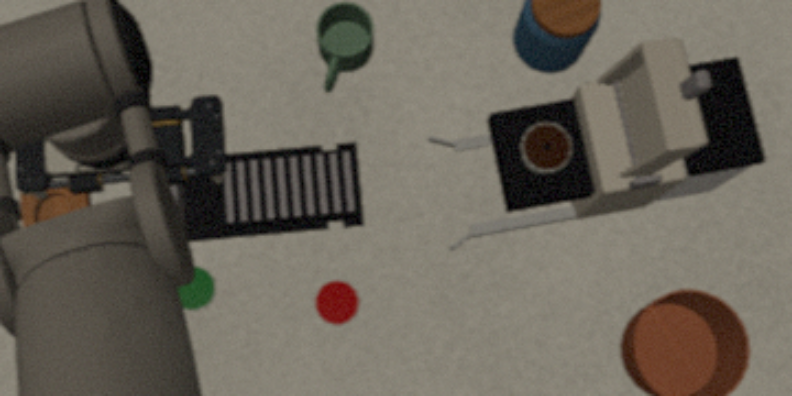

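Lever up, used pod visible in the well at crop (547,148), tray undisturbed. Now the tab grasp.

arm_command(moves=[[[0.0005, 0.0026, 0.045], [0, 0, 0.004], 0.044], [[0.0005, 0.0026, 0.09], [0, 0, 0.004], 0.044], [[0.0005, 0.0026, 0.13], [0, 0, 0.004], 0.044], [[0.0005, 0.0026, 0.16], [0, 0, 0.004], 0.044], [[0.0005, 0.0026, 0.1743], [0, 0, 0.004], 0.044]])

```text
time: 8.3
tool_pos: [0.5569, 0.255, 0.0138]
tool_rot: [3.141, 0.002, 0.071]
contact_force: [0.6, 0.2, 0.3]
opening: 0.044
grip_force: 0.0
```

arm_command(moves=[[[0, 0, 0], [0, 0, 0], 0.02], [[0, 0, 0], [0, 0, 0], 0.005], [[0, 0, 0], [0, 0, 0], 0.005], [[0, 0, 0], [0, 0, 0], 0.005], [[0, 0, 0], [0, 0, 0], 0.005]], squeeze=40)

```text
time: 8.8
tool_pos: [0.558, 0.2569, 0.0167]
tool_rot: [-3.141, -0.003, 0.072]
contact_force: [0.1, -0.5, 4.1]
opening: 0.0118
grip_force: 40.0
```

Run:
```python
from h import *
print(O+0, ray(robot.camera_model('top'),408.4,187,.162), bw(0,0,.118))
z=robot.observe()['tool_pos'][2]
plan([(bw(-.359,0,z),.1578),(bw(-.339,0,z),.1578),(bw(-.27,0,z),.1578),(bw(-.215,0,z),.1578),(bw(-.169,0,z),.1578)])
```

```text
[ 0.579  -0.1538  0.    ] [ 0.57771198 -0.15274968  0.162     ] [ 0.579  -0.1538  0.118 ]
now 8.8 [0.558  0.2569 0.0167] [-3.141e+00 -3.000e-03  7.200e-02] open 0.0118 f [ 0.1 -0.5  4.1] g 40.0
[-0.0394, 0.0535, -0.0001] [-0.0, -0.003, -0.085] -> [0.5226 0.2007 0.0167]
[-0.0, 0.02, 0.0] [0.0, 0.0, 0.0] -> [0.5257 0.181  0.0167]
[-0.0, 0.069, 0.0] [0.0, 0.0, 0.0] -> [0.5366 0.1128 0.0167]
[-0.0, 0.055, 0.0] [0.0, 0.0, 0.0] -> [0.5452 0.0585 0.0167]
[-0.0, 0.046, 0.0] [0.0, 0.0, 0.0] -> [0.5524 0.0131 0.0167]
```

arm_command(moves=[[[-0.008, 0.011, 0], [0, 0, -0.017], 0.005], [[-0.016, 0.021, 0], [0, 0, -0.034], 0.005], [[-0.024, 0.032, 0], [0, 0, -0.051], 0.005], [[-0.032, 0.043, 0], [0, 0, -0.068], 0.005], [[-0.0394, 0.0535, 0], [0, 0, -0.085], 0.005]])

```text
time: 9.3
tool_pos: [0.5229, 0.2011, 0.0167]
tool_rot: [-3.14, -0.004, 0.158]
contact_force: [2.2, 3.7, 3.6]
opening: 0.0117
grip_force: 40.0
```

Run:
```python
from h import *
save('top','top2'); t=cv2.imread('pics/top2.png'); cv2.imwrite('pics/t2c.png',cv2.resize(t[140:260,230:430],None,fx=4,fy=4,interpolation=cv2.INTER_CUBIC))
m=robot.camera_model('top')
print([(proj(m,bw(-.145,y,.008))) for y in (.05,-.05)],[(proj(m,bw(-.104,y,.0145))) for y in (.065,-.065)])
plan([(bw(-.32,0,.0167),.1578)])
```

```text
[array([340.77903626, 191.13496268]), array([347.73787078, 228.59972991])] [array([355.32323696, 182.37236401]), array([364.73699357, 231.21066752])]
now 9.35 [0.5219 0.1997 0.0167] [-3.141e+00 -3.000e-03  1.580e-01] open 0.0116 f [-1.  -3.4  3.3] g 40.0
[0.0008, 0.0381, -0.0] [-0.0, -0.003, 0.001] -> [0.5287 0.1622 0.0167]
```

View pics/t2c.png

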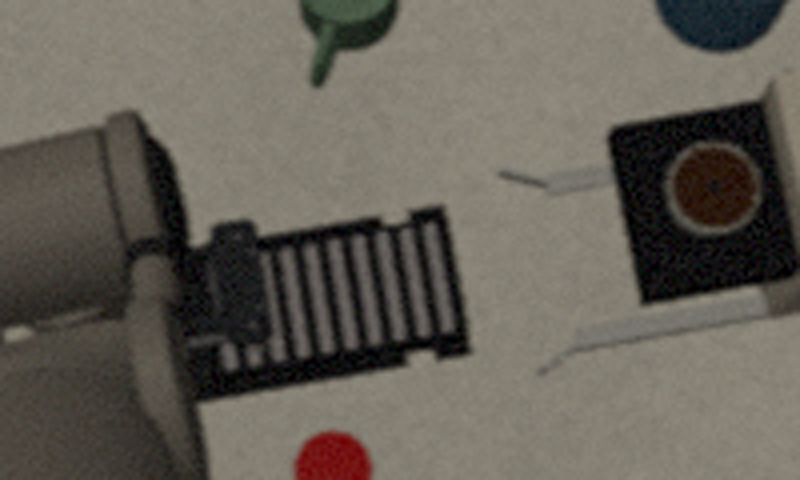

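Tray front corners at crop (444,208) and (468,352), i.e. (341,192) and (347,228) in the picture, against predicted (341,191) and (348,229). It is aligned, so I push.

arm_command(moves=[[[0.0004, 0.01, 0], [0, 0, 0], 0.005], [[0.0008, 0.02, 0], [0, 0, 0], 0.005], [[0.0008, 0.03, 0], [0, 0, 0], 0.005], [[0.0008, 0.04, 0], [0, 0, 0], 0.005], [[0.0008, 0.05, 0], [0, 0, 0], 0.005]])

```text
time: 9.85
tool_pos: [0.5312, 0.1522, 0.0167]
tool_rot: [-3.14, -0.003, 0.157]
contact_force: [-1.2, 5.7, 5.8]
opening: 0.012
grip_force: 40.0
```

arm_command(moves=[[[0, 0.01, 0], [0, 0, 0], 0.005], [[0, 0.02, 0], [0, 0, 0], 0.005], [[0, 0.03, 0], [0, 0, 0], 0.005], [[0, 0.04, 0], [0, 0, 0], 0.005], [[0, 0.05, 0], [0, 0, 0], 0.005]])

```text
time: 10.35
tool_pos: [0.539, 0.1028, 0.0167]
tool_rot: [-3.14, -0.003, 0.157]
contact_force: [-1.5, 7.1, 6.5]
opening: 0.0118
grip_force: 40.0
```

Run:
```python
from h import *
plan([(bw(-.169,0,.0167),.1578)])
```

```text
now 10.35 [0.539  0.1028 0.0167] [-3.14e+00 -3.00e-03  1.57e-01] open 0.0118 f [-1.5  7.1  6.5] g 40.0
[-0.0007, 0.0907, -0.0001] [-0.001, -0.003, -0.001] -> [0.5524 0.0131 0.0167]
```

arm_command(moves=[[[0, 0.01, 0], [0, 0, 0], 0.005], [[0, 0.02, 0], [0, 0, 0], 0.005], [[0, 0.03, 0], [0, 0, 0], 0.005], [[0, 0.04, 0], [0, 0, 0], 0.005], [[0, 0.05, 0], [0, 0, 0], 0.005]])

```text
time: 10.85
tool_pos: [0.5467, 0.0535, 0.0167]
tool_rot: [-3.14, -0.002, 0.157]
contact_force: [-3.0, 15.5, 9.5]
opening: 0.0117
grip_force: 40.0
```

arm_command(moves=[[[0, 0.007, 0], [0, 0, 0], 0.005], [[0, 0.014, 0], [0, 0, 0], 0.005], [[0, 0.021, 0], [0, 0, 0], 0.005], [[0, 0.028, 0], [0, 0, 0], 0.005], [[0, 0.036, 0], [0, 0, 0], 0.005]], squeeze=60)

```text
time: 11.35
tool_pos: [0.552, 0.0187, 0.0167]
tool_rot: [-3.14, -0.002, 0.157]
contact_force: [-1.6, 6.6, 7.0]
opening: 0.0118
grip_force: 60.0
```

Run:
```python
from h import *
plan([(bw(-.169,0,.0167),.1578)])
```

```text
now 11.35 [0.552  0.0187 0.0167] [-3.14e+00 -2.00e-03  1.57e-01] open 0.0118 f [-1.6  6.6  7. ] g 60.0
[-0.0005, 0.0056, -0.0] [-0.002, -0.002, -0.001] -> [0.5524 0.0131 0.0167]
```

arm_command(moves=[[[0, 0.001, 0], [0, 0, 0], 0.005], [[0, 0.002, 0], [0, 0, 0], 0.005], [[0, 0.003, 0], [0, 0, 0], 0.005], [[0, 0.004, 0], [0, 0, 0], 0.005], [[0, 0.004, 0], [0, 0, 0], 0.005]])

```text
time: 11.85
tool_pos: [0.5528, 0.0144, 0.0167]
tool_rot: [-3.14, -0.002, 0.157]
contact_force: [-1.9, 6.9, 8.0]
opening: 0.0116
grip_force: 60.0
```

arm_command(moves=[[[0, 0.0005, 0], [0, 0, 0], 0.005], [[0, 0.001, 0], [0, 0, 0], 0.005], [[0, 0.0015, 0], [0, 0, 0], 0.005], [[0, 0.002, 0], [0, 0, 0], 0.005], [[0, 0.002, 0], [0, 0, 0], 0.005]])

```text
time: 12.35
tool_pos: [0.5527, 0.0143, 0.0167]
tool_rot: [-3.138, -0.002, 0.157]
contact_force: [-2.2, 17.6, 10.3]
opening: 0.0119
grip_force: 60.0
```

The tray stopped hard at the column and the force fell after the catches, as a snap-in would look. I ease back to the middle and release.

arm_command(moves=[[[0, -0.001, 0], [0, 0, 0], 0.005], [[0, -0.002, 0], [0, 0, 0], 0.005], [[0, -0.0025, 0], [0, 0, 0], 0.005], [[0, -0.003, 0], [0, 0, 0], 0.005], [[0, -0.003, 0], [0, 0, 0], 0.005]])

```text
time: 12.85
tool_pos: [0.5527, 0.0143, 0.0167]
tool_rot: [3.141, -0.002, 0.157]
contact_force: [-1.2, 2.4, 8.2]
opening: 0.0116
grip_force: 60.0
```

arm_command(moves=[[[0, 0, 0], [0, 0, 0], 0.015], [[0, 0, 0], [0, 0, 0], 0.03], [[0, 0, 0], [0, 0, 0], 0.04], [[0, 0, 0], [0, 0, 0], 0.04], [[0, 0, 0], [0, 0, 0], 0.04]])

```text
time: 13.35
tool_pos: [0.5519, 0.0138, 0.0151]
tool_rot: [-3.141, 0.0, 0.157]
contact_force: [-0.5, -0.1, 0.1]
opening: 0.0389
grip_force: 0.0
```

arm_command(moves=[[[0, 0, -0.02], [0, 0, 0], 0.04], [[0, 0, -0.06], [0, 0, 0], 0.04], [[0, -0.02, -0.1], [0, 0, 0], 0.04], [[0, -0.06, -0.14], [0, 0, 0], 0.08], [[0, -0.06, -0.19], [0, 0, 0], 0.08]])

```text
time: 13.85
tool_pos: [0.5407, 0.0754, 0.2004]
tool_rot: [-3.14, 0.004, 0.159]
contact_force: [1.3, -0.7, -0.2]
opening: 0.0518
grip_force: 0.0
```

Run:
```python
from h import *
P=np.array([.5783,-.1533,0])
plan([(P+[-.01,.05,.25],1.0),(P+[0,0,.22],1.7286),(P+[0,0,.1435],1.7286)])
```

```text
now 13.85 [0.5407 0.0754 0.2004] [-3.14   0.004  0.159] open 0.0518 f [ 1.3 -0.7 -0.2] g 0.0
[-0.0012, 0.1807, -0.0499] [-0.003, 0.003, -0.841] -> [ 0.5683 -0.1033  0.25  ]
[-0.0367, 0.0354, 0.03] [0.0, 0.0, -0.729] -> [ 0.5783 -0.1533  0.22  ]
[0.0, -0.0, 0.0765] [0.0, 0.0, 0.0] -> [ 0.5783 -0.1533  0.1435]
```

arm_command(moves=[[[0, 0.04, -0.015], [0, 0, -0.14], 0.085], [[-0.001, 0.08, -0.03], [0, 0, -0.28], 0.085], [[-0.001, 0.12, -0.045], [0, 0, -0.42], 0.085], [[-0.0012, 0.155, -0.05], [0, 0, -0.56], 0.085], [[-0.0012, 0.1807, -0.05], [0, 0, -0.7], 0.085]])

```text
time: 14.35
tool_pos: [0.5701, -0.1084, 0.2514]
tool_rot: [3.14, -0.001, 0.861]
contact_force: [0.2, -0.1, -0.6]
opening: 0.084
grip_force: 0.0
```

Run:
```python
from h import *
P=np.array([.5783,-.1533,0])
plan([(P+[0,0,.22],1.7286),(P+[0,0,.1435],1.7286)])
```

```text
now 14.35 [ 0.5701 -0.1084  0.2514] [ 3.14e+00 -1.00e-03  8.61e-01] open 0.084 f [ 0.2 -0.1 -0.6] g 0.0
[-0.0288, 0.0354, 0.0314] [0.002, 0.0, -0.867] -> [ 0.5783 -0.1533  0.22  ]
[0.0, -0.0, 0.0765] [0.0, 0.0, 0.0] -> [ 0.5783 -0.1533  0.1435]
```

arm_command(moves=[[[-0.006, 0.007, 0.006], [0, 0, -0.144], 0.085], [[-0.012, 0.014, 0.012], [0, 0, -0.288], 0.085], [[-0.018, 0.021, 0.018], [0, 0, -0.432], 0.085], [[-0.024, 0.028, 0.024], [0, 0, -0.576], 0.085], [[-0.0288, 0.0354, 0.0314], [0, 0, -0.72], 0.085]])

```text
time: 14.85
tool_pos: [0.5775, -0.1514, 0.2187]
tool_rot: [-3.141, -0.0, 1.582]
contact_force: [-0.4, 0.1, -0.7]
opening: 0.0851
grip_force: 0.0
```

arm_command(moves=[[[0, 0, 0], [0, 0, -0.147], 0.085], [[0, 0, 0.02], [0, 0, -0.147], 0.085], [[0, 0, 0.045], [0, 0, -0.147], 0.085], [[0, 0, 0.06], [0, 0, -0.147], 0.085], [[0, 0, 0.06], [0, 0, -0.147], 0.085]])

```text
time: 15.35
tool_pos: [0.5761, -0.1504, 0.1564]
tool_rot: [-3.137, -0.003, 1.724]
contact_force: [0.7, -0.1, -0.2]
opening: 0.0854
grip_force: 0.0
```

Run:
```python
from h import *
P=np.array([.5783,-.1533,0])
plan([(P+[0,0,.1435],1.7286)])
```

```text
now 15.35 [ 0.5761 -0.1504  0.1564] [-3.137e+00 -3.000e-03  1.724e+00] open 0.0854 f [ 0.7 -0.1 -0.2] g 0.0
[-0.0032, 0.0018, 0.0129] [-0.004, -0.003, -0.005] -> [ 0.5783 -0.1533  0.1435]
```

arm_command(moves=[[[-0.002, 0.001, 0.006], [0, 0, 0], 0.085], [[-0.002, 0.001, 0.013], [0, 0, 0], 0.085], [[-0.002, 0.001, 0.013], [0, 0, 0], 0.085], [[-0.002, 0.001, 0.013], [0, 0, 0], 0.06], [[-0.002, 0.001, 0.013], [0, 0, 0], 0.045]], squeeze=12)

```text
time: 15.85
tool_pos: [0.5791, -0.1528, 0.1465]
tool_rot: [3.141, 0.0, 1.724]
contact_force: [-0.1, 0.4, -0.3]
opening: 0.0731
grip_force: 0.0
```

arm_command(moves=[[[0, 0, 0], [0, 0, 0], 0.04], [[0, 0, 0], [0, 0, 0], 0.04], [[0, 0, 0], [0, 0, 0], 0.04], [[0, 0, 0], [0, 0, 0], 0.04], [[0, 0, 0], [0, 0, 0], 0.04]])

```text
time: 16.35
tool_pos: [0.579, -0.1527, 0.1461]
tool_rot: [3.141, 0.0, 1.724]
contact_force: [-0.0, 0.1, 0.9]
opening: 0.0512
grip_force: 12.0
```

arm_command(moves=[[[0, 0, -0.01], [0, 0, 0], 0.04], [[0, 0, -0.03], [0, 0, 0], 0.04], [[0, 0, -0.05], [0, 0, 0], 0.04], [[0, 0, -0.065], [0, 0, 0], 0.04], [[0, 0, -0.065], [0, 0, 0], 0.04]])

```text
time: 16.85
tool_pos: [0.5801, -0.1532, 0.2139]
tool_rot: [3.137, 0.003, 1.724]
contact_force: [-0.3, -0.7, -0.8]
opening: 0.0512
grip_force: 12.0
```

Run:
```python
from h import *
C=np.array([.372,-.303,0])
save('wrist','w2')
plan([(C+[.1,.10,.21],1.7286),(C+[0,0,.2],1.7286),(C+[0,0,.10],1.7286)])
```

```text
now 16.9 [ 0.5794 -0.1529  0.2122] [3.139e+00 1.000e-03 1.724e+00] open 0.051 f [ 0.7 -0.1 -1.2] g 12.0
[-0.0331, -0.1138, 0.002] [0.002, 0.001, -0.005] -> [ 0.472 -0.203  0.21 ]
[-0.083, -0.1145, 0.01] [0.0, 0.0, 0.0] -> [ 0.372 -0.303  0.2  ]
[0.0, -0.0, 0.1] [0.0, 0.0, 0.0] -> [ 0.372 -0.303  0.1  ]
```

View pics/w2.png

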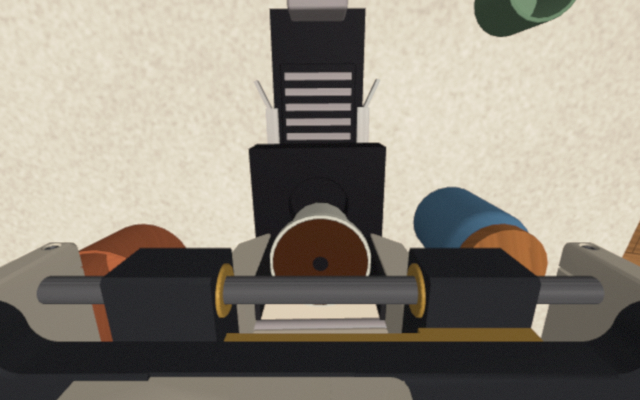

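The pod is gripped; the tray sits between the rails. I move sideways first (clear of the raised lid), then back over the caddy.

arm_command(moves=[[[0, -0.045, 0], [0, 0, 0], 0.04], [[0, -0.09, 0], [0, 0, 0], 0.04], [[0, -0.135, 0], [0, 0, 0], 0.04], [[0, -0.175, 0], [0, 0, 0], 0.04], [[-0.01, -0.215, 0.005], [0, 0, 0], 0.04]])

```text
time: 17.4
tool_pos: [0.3659, -0.1945, 0.2055]
tool_rot: [-3.141, -0.001, 1.725]
contact_force: [-0.4, -0.7, 0.2]
opening: 0.0509
grip_force: 12.0
```

arm_command(moves=[[[-0.035, -0.01, 0], [0, 0, 0], 0.04], [[-0.07, -0.013, 0.005], [0, 0, 0], 0.04], [[-0.106, -0.013, 0.01], [0, 0, 0], 0.04], [[-0.106, -0.013, 0.01], [0, 0, 0], 0.04], [[-0.106, -0.013, 0.01], [0, 0, 0], 0.04]])

```text
time: 17.9
tool_pos: [0.3705, -0.3018, 0.1948]
tool_rot: [-3.14, -0.003, 1.722]
contact_force: [-0.7, 0.5, 0.1]
opening: 0.0513
grip_force: 12.0
```

Run:
```python
from h import *
C=np.array([.372,-.303,0])
save('side','s3')
plan([(C+[0,0,.09],1.7286)])
```

```text
now 17.95 [ 0.3707 -0.3012  0.1951] [-3.140e+00 -2.000e-03  1.723e+00] open 0.051 f [ 0.1  0.2 -0.5] g 12.0
[-0.0022, 0.0012, 0.1051] [-0.001, -0.002, -0.005] -> [ 0.372 -0.303  0.09 ]
```

arm_command(moves=[[[-0.002, 0.001, 0.03], [0, 0, 0], 0.04], [[-0.002, 0.001, 0.06], [0, 0, 0], 0.04], [[-0.002, 0.001, 0.09], [0, 0, 0], 0.04], [[-0.002, 0.001, 0.105], [0, 0, 0], 0.04], [[-0.002, 0.001, 0.105], [0, 0, 0], 0.065]])

```text
time: 18.45
tool_pos: [0.3715, -0.3015, 0.0892]
tool_rot: [-3.139, -0.004, 1.725]
contact_force: [-0.4, 0.2, 0.2]
opening: 0.0556
grip_force: 0.0
```

arm_command(moves=[[[0, 0, 0], [0, 0, 0], 0.065], [[0, 0, 0], [0, 0, 0], 0.065], [[0, 0, -0.03], [0, 0, 0], 0.065], [[0, 0, -0.08], [0, 0, 0], 0.065], [[0, 0, -0.12], [0, 0, 0], 0.065]])

```text
time: 18.95
tool_pos: [0.3728, -0.304, 0.2143]
tool_rot: [3.14, 0.002, 1.724]
contact_force: [0.1, -1.6, -0.3]
opening: 0.0653
grip_force: 0.0
```

Run:
```python
from h import *
save('top','top3')
t=cv2.imread('pics/top3.png'); s=cv2.imread('pics/s3.png')
hsv=cv2.cvtColor(t,cv2.COLOR_BGR2HSV); m=robot.camera_model('top')
for n,lo,hi in (('red',(0,150,60),(8,255,255)),('green',(45,90,30),(85,255,255))):
    k=cv2.inRange(hsv,lo,hi);k[:200]=0;k[:,400:]=0
    for c in cv2.findContours(k,cv2.RETR_EXTERNAL,cv2.CHAIN_APPROX_NONE)[0]:
        if len(c)>15: e=cv2.minEnclosingCircle(c); print(n,e,ray(m,*e[0],.044))
R=np.array([.4322,.0707,0])
plan([([.40,-.1,.2],1.7286),(R+[0,0,.15],1.7286),(R+[0,0,.024],1.7286)])
cv2.imwrite('pics/t3c.png',cv2.resize(t[140:320,200:520],None,fx=2.5,fy=2.5))
```

```text
red ((312.6983337402344, 257.111572265625), 9.181709289550781) [0.43221777 0.07092276 0.044     ]
green ((247.16867065429688, 250.1445770263672), 9.222322463989258) [0.45197105 0.23247276 0.044     ]
now 19.0 [ 0.3749 -0.3063  0.2207] [3.134 0.012 1.724] open 0.0648 f [ 1.3 -1.4  5.8] g 0.0
[0.2003, 0.0561, 0.0188] [0.008, 0.012, -0.004] -> [ 0.4 -0.1  0.2]
[0.1635, 0.0586, 0.05] [0.0, 0.0, 0.0] -> [0.4322 0.0707 0.15  ]
[0.0, -0.0, 0.126] [0.0, 0.0, 0.0] -> [0.4322 0.0707 0.024 ]
```

View pics/t3c.png

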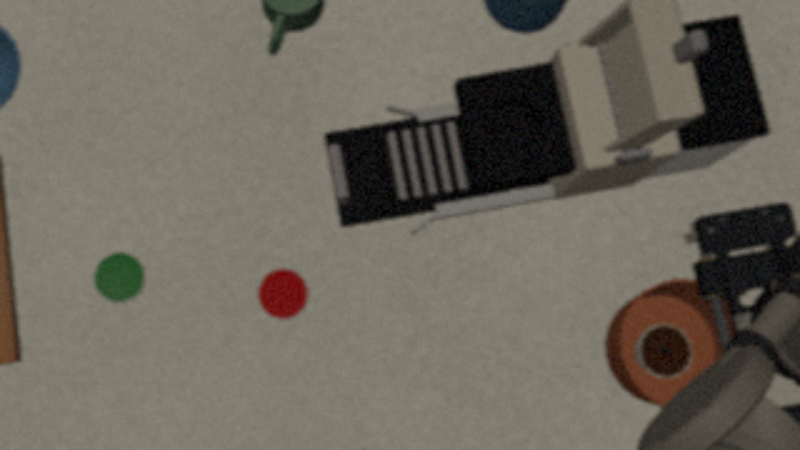

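The used pod lies upright in the caddy (crop (665,350)), the tray is in, and red and green have not moved. Now I fetch the red pod.

arm_command(moves=[[[0.04, 0.011, 0], [0, 0, 0], 0.08], [[0.08, 0.022, 0], [0, 0, 0], 0.08], [[0.12, 0.033, 0.005], [0, 0, 0], 0.08], [[0.16, 0.045, 0.01], [0, 0, 0], 0.085], [[0.2, 0.056, 0.012], [0, 0, 0], 0.085]])

```text
time: 19.5
tool_pos: [0.3974, -0.0961, 0.1996]
tool_rot: [3.14, 0.001, 1.723]
contact_force: [1.2, 0.1, 0.1]
opening: 0.0848
grip_force: 0.0
```

arm_command(moves=[[[0.04, 0.015, 0.01], [0, 0, 0], 0.085], [[0.08, 0.03, 0.02], [0, 0, 0], 0.085], [[0.12, 0.044, 0.03], [0, 0, 0], 0.085], [[0.1635, 0.0586, 0.05], [0, 0, 0], 0.085], [[0.1635, 0.0586, 0.05], [0, 0, 0], 0.085]])

```text
time: 20.0
tool_pos: [0.4296, 0.0774, 0.148]
tool_rot: [-3.141, -0.002, 1.73]
contact_force: [-0.4, 0.1, 0.9]
opening: 0.085
grip_force: 0.0
```

Run:
```python
from h import *
R=np.array([.4322,.0709,0])
save('side','s4')
plan([(R+[0,0,.0235],1.7286)])
```

```text
now 20.05 [0.4299 0.0752 0.1488] [-3.141 -0.     1.729] open 0.0848 f [ 0.1 -0.7  1. ] g 0.0
[-0.0047, 0.0017, 0.1253] [-0.0, -0.0, 0.001] -> [0.4322 0.0709 0.0235]
```

arm_command(moves=[[[-0.003, 0.0012, 0.03], [0, 0, 0], 0.085], [[-0.003, 0.0012, 0.06], [0, 0, 0], 0.085], [[-0.003, 0.0012, 0.08], [0, 0, 0], 0.085], [[-0.003, 0.0012, 0.08], [0, 0, 0], 0.085], [[-0.003, 0.0012, 0.08], [0, 0, 0], 0.085]])

```text
time: 20.55
tool_pos: [0.4327, 0.0692, 0.07]
tool_rot: [3.14, 0.0, 1.723]
contact_force: [-0.0, -0.6, 0.5]
opening: 0.0847
grip_force: 0.0
```

Run:
```python
from h import *
R=np.array([.4322,.0709,0])
plan([(R+[0,0,.0235],1.7286)])
```

```text
now 20.55 [0.4327 0.0692 0.07  ] [3.14  0.    1.723] open 0.0847 f [-0.  -0.6  0.5] g 0.0
[0.0017, -0.0003, 0.0465] [0.001, 0.0, -0.006] -> [0.4322 0.0709 0.0235]
```

Then down, grip, and lift.

arm_command(moves=[[[0.001, 0, 0.025], [0, 0, 0], 0.085], [[0.001, 0, 0.0465], [0, 0, 0], 0.085], [[0.001, 0, 0.0465], [0, 0, 0], 0.085], [[0.001, 0, 0.0465], [0, 0, 0], 0.06], [[0.001, 0, 0.0465], [0, 0, 0], 0.04]], squeeze=12)

```text
time: 21.05
tool_pos: [0.4331, 0.0708, 0.024]
tool_rot: [3.139, 0.0, 1.724]
contact_force: [0.5, -0.2, 0.1]
opening: 0.0731
grip_force: 0.0
```

arm_command(moves=[[[0, 0, 0], [0, 0, 0], 0.04], [[0, 0, 0], [0, 0, 0], 0.04], [[0, 0, 0], [0, 0, 0], 0.04], [[0, 0, 0], [0, 0, 0], 0.04], [[0, 0, 0], [0, 0, 0], 0.04]])

```text
time: 21.55
tool_pos: [0.4322, 0.071, 0.0229]
tool_rot: [3.141, 0.0, 1.724]
contact_force: [-0.1, -0.1, 6.5]
opening: 0.0511
grip_force: 12.0
```

arm_command(moves=[[[0, 0, -0.02], [0, 0, 0], 0.04], [[0, 0, -0.06], [0, 0, 0], 0.04], [[0, 0, -0.1], [0, 0, 0], 0.04], [[0, 0, -0.15], [0, 0, 0], 0.04], [[0, 0, -0.19], [0, 0, 0], 0.04]])

```text
time: 22.05
tool_pos: [0.4318, 0.071, 0.215]
tool_rot: [3.14, 0.0, 1.724]
contact_force: [1.5, -0.5, -0.6]
opening: 0.051
grip_force: 12.0
```

Run:
```python
from h import *
P=np.array([.5783,-.1533,0])
im=save('wrist','w3')
k=cv2.inRange(cv2.cvtColor(im,cv2.COLOR_RGB2HSV),(0,150,60),(8,255,255)); c=max(cv2.findContours(k,0,1)[0],key=cv2.contourArea); e=cv2.minEnclosingCircle(c);m=robot.camera_model('wrist'); print(e,ray(m,*e[0],robot.observe()['tool_pos'][2]+.0205))
plan([(P+[-.03,.1,.21],1.7286),(P+[0,0,.205],1.7286)])
```

```text
((320.0, 268.0), 48.50783157348633) [0.43491717 0.07066794 0.24121043]
now 22.1 [0.4349 0.0711 0.2207] [3.130e+00 2.000e-03 1.724e+00] open 0.0512 f [2.3 0.6 5.3] g 12.0
[-0.1402, 0.093, 0.012] [0.011, 0.002, -0.004] -> [ 0.5483 -0.0533  0.21  ]
[-0.1035, 0.0139, 0.005] [0.0, 0.0, 0.0] -> [ 0.5783 -0.1533  0.205 ]
```

arm_command(moves=[[[-0.028, 0.019, 0], [0, 0, 0], 0.04], [[-0.056, 0.038, 0], [0, 0, 0], 0.04], [[-0.085, 0.057, 0], [0, 0, 0], 0.04], [[-0.113, 0.077, 0], [0, 0, 0], 0.04], [[-0.1405, 0.096, 0], [0, 0, 0], 0.04]])

```text
time: 22.6
tool_pos: [0.5488, -0.0543, 0.2118]
tool_rot: [-3.141, -0.0, 1.724]
contact_force: [0.2, 0.0, 0.1]
opening: 0.0507
grip_force: 12.0
```

arm_command(moves=[[[-0.035, 0.005, 0], [0, 0, 0], 0.04], [[-0.07, 0.01, 0], [0, 0, 0], 0.04], [[-0.103, 0.014, 0], [0, 0, 0], 0.04], [[-0.103, 0.014, 0], [0, 0, 0], 0.04], [[-0.103, 0.014, 0], [0, 0, 0], 0.04]])

```text
time: 23.1
tool_pos: [0.5773, -0.1532, 0.2115]
tool_rot: [-3.14, -0.001, 1.722]
contact_force: [-0.1, -0.1, -0.3]
opening: 0.0509
grip_force: 12.0
```

arm_command(moves=[[[0, 0, 0], [0, 0, 0], 0.04], [[0, 0, 0], [0, 0, 0], 0.04], [[0, 0, 0], [0, 0, 0], 0.04], [[0, 0, 0], [0, 0, 0], 0.04], [[0, 0, 0], [0, 0, 0], 0.04]])

```text
time: 23.6
tool_pos: [0.5777, -0.1526, 0.2126]
tool_rot: [3.141, 0.0, 1.724]
contact_force: [0.2, -0.1, -0.1]
opening: 0.0508
grip_force: 12.0
```

Run:
```python
from h import *
P=np.array([.5786,-.1531,0])
# well edge circle from top3 : dark hole not needed; plan
plan([(P+[0,0,.1445],1.7286)])
```

```text
now 23.6 [ 0.5777 -0.1526  0.2126] [3.141 0.    1.724] open 0.0508 f [ 0.2 -0.1 -0.1] g 12.0
[-0.0007, 0.0007, 0.0681] [0.0, 0.0, -0.004] -> [ 0.5786 -0.1531  0.1445]
```

arm_command(moves=[[[-0.0007, 0.001, 0.02], [0, 0, 0], 0.04], [[-0.0007, 0.001, 0.035], [0, 0, 0], 0.04], [[-0.0007, 0.001, 0.05], [0, 0, 0], 0.04], [[-0.0007, 0.001, 0.06], [0, 0, 0], 0.04], [[-0.0007, 0.001, 0.0695], [0, 0, 0], 0.04]])

```text
time: 24.1
tool_pos: [0.5788, -0.1534, 0.1425]
tool_rot: [3.142, -0.0, 1.724]
contact_force: [-0.4, -0.2, -0.6]
opening: 0.0512
grip_force: 12.0
```

arm_command(moves=[[[0, 0, 0.0005], [0, 0, 0], 0.04], [[0, 0, 0.0005], [0, 0, 0], 0.06], [[0, 0, 0.0005], [0, 0, 0], 0.075], [[0, 0, 0], [0, 0, 0], 0.085], [[0, 0, 0], [0, 0, 0], 0.085]])

```text
time: 24.6
tool_pos: [0.579, -0.1535, 0.1435]
tool_rot: [3.141, 0.0, 1.724]
contact_force: [-0.1, -0.3, -0.7]
opening: 0.0784
grip_force: 0.0
```

arm_command(moves=[[[0, 0, -0.02], [0, 0, 0], 0.085], [[0, 0, -0.05], [0, 0, 0], 0.085], [[0, 0, -0.08], [0, 0, 0], 0.085], [[0, 0, -0.08], [0, 0, 0], 0.085], [[0, 0, -0.08], [0, 0, 0], 0.085]])

```text
time: 25.1
tool_pos: [0.5789, -0.1535, 0.2235]
tool_rot: [3.14, 0.001, 1.724]
contact_force: [-0.5, 0.2, -0.2]
opening: 0.0852
grip_force: 0.0
```

Run:
```python
from h import *
im=save('wrist','w4'); m=robot.camera_model('wrist')
k=cv2.inRange(cv2.cvtColor(im,cv2.COLOR_RGB2HSV),(0,150,60),(8,255,255)); c=max(cv2.findContours(k,0,1)[0],key=cv2.contourArea); print(cv2.minEnclosingCircle(c),cv2.boundingRect(c),proj(m,[.5786,-.1531,.162]))
plan([])
```

```text
((319.5714416503906, 214.0), 31.82390022277832) (288, 184, 64, 61) [320.07877749 213.79045279]
now 25.15 [ 0.5784 -0.1533  0.2224] [-3.141e+00 -1.000e-03  1.724e+00] open 0.0847 f [ 0.4 -0.1 -0.7] g 0.0
```

View pics/w4.png

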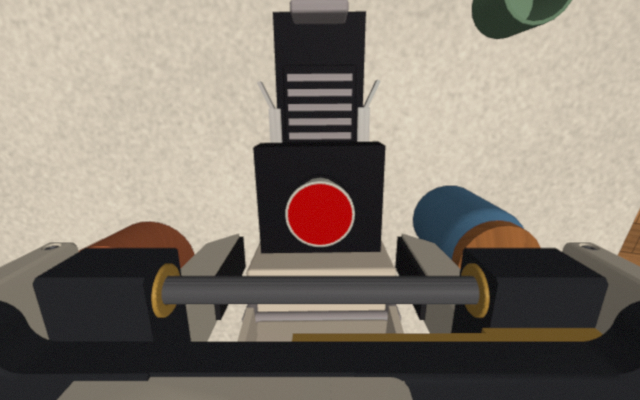

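Red pod upright in the well: centre at (320,214), exactly where a pod top at z 162 mm belongs. Now the lever goes down by the reverse arc.

Run:
```python
from h import *
plan([(bw(0,0,.375),1.7286),(bw(.112,0,.375),1.7286),(bw(.112,0,.3075),1.7286)])
t=np.linspace(1.75,-.01,26); x=152*np.cos(t); z=-152*np.sin(t)   # tool x=-brewer x
for c in range(5): print([[round(float(x[i]-x[5*c])/1e3,4),0,round(float(z[i]-z[5*c])/1e3,4)] for i in range(5*c+1,5*c+6)])
```

```text
now 25.15 [ 0.5784 -0.1533  0.2224] [-3.141e+00 -1.000e-03  1.724e+00] open 0.0847 f [ 0.4 -0.1 -0.7] g 0.0
[-0.0005, 0.0004, -0.1526] [-0.001, -0.001, -0.005] -> [ 0.579  -0.1538  0.375 ]
[-0.112, -0.0, -0.0] [0.0, 0.0, 0.0] -> [ 0.5966 -0.2644  0.375 ]
[0.0, -0.0, 0.0675] [0.0, 0.0, 0.0] -> [ 0.5966 -0.2644  0.3075]
[[0.0106, 0, -0.0015], [0.0213, 0, -0.0023], [0.032, 0, -0.0024], [0.0426, 0, -0.0016], [0.0532, 0, -0.0002]]
[[0.0105, 0, 0.0022], [0.0208, 0, 0.0051], [0.0308, 0, 0.0088], [0.0406, 0, 0.0132], [0.05, 0, 0.0182]]
[[0.0091, 0, 0.0057], [0.0177, 0, 0.012], [0.0259, 0, 0.0189], [0.0336, 0, 0.0263], [0.0407, 0, 0.0343]]
[[0.0065, 0, 0.0085], [0.0125, 0, 0.0174], [0.0178, 0, 0.0267], [0.0224, 0, 0.0363], [0.0264, 0, 0.0462]]
[[0.0032, 0, 0.0102], [0.0057, 0, 0.0206], [0.0075, 0, 0.0312], [0.0085, 0, 0.0418], [0.0088, 0, 0.0525]]
```

arm_command(moves=[[[0, 0, -0.045], [0, 0, 0], 0.07], [[0, 0, -0.09], [0, 0, 0], 0.06], [[0, 0, -0.13], [0, 0, 0], 0.06], [[0, 0, -0.153], [0, 0, 0], 0.06], [[0, 0, -0.153], [0, 0, 0], 0.06]])

```text
time: 25.65
tool_pos: [0.5795, -0.1538, 0.3785]
tool_rot: [3.137, 0.002, 1.724]
contact_force: [-0.3, 0.2, 0.0]
opening: 0.0601
grip_force: 0.0
```

arm_command(moves=[[[-0.03, 0, 0], [0, 0, -0.004], 0.06], [[-0.07, 0, 0], [0, 0, -0.004], 0.06], [[-0.112, 0, 0], [0, 0, -0.004], 0.06], [[-0.112, 0, 0], [0, 0, -0.004], 0.06], [[-0.112, 0, 0], [0, 0, -0.004], 0.06]])

```text
time: 26.15
tool_pos: [0.5955, -0.2648, 0.3727]
tool_rot: [-3.138, -0.004, 1.726]
contact_force: [0.6, 0.3, 0.0]
opening: 0.0601
grip_force: 0.0
```

arm_command(moves=[[[0, 0, 0.025], [0, 0, 0], 0.06], [[0, 0, 0.05], [0, 0, 0], 0.06], [[0, 0, 0.0675], [0, 0, 0], 0.06], [[0, 0, 0.0675], [0, 0, 0], 0.05], [[0, 0, 0.0675], [0, 0, 0], 0.03]])

```text
time: 26.65
tool_pos: [0.5959, -0.263, 0.3088]
tool_rot: [-3.141, -0.001, 1.729]
contact_force: [0.7, 0.4, 0.6]
opening: 0.0487
grip_force: 0.0
```

arm_command(moves=[[[0, 0, 0], [0, 0, 0], 0.01], [[0, 0, 0], [0, 0, 0], 0.008], [[0, 0, 0], [0, 0, 0], 0.008], [[0, 0, 0], [0, 0, 0], 0.008], [[0, 0, 0], [0, 0, 0], 0.008]], squeeze=15)

```text
time: 27.15
tool_pos: [0.5973, -0.264, 0.3091]
tool_rot: [3.138, 0.001, 1.729]
contact_force: [6.5, 1.0, 0.3]
opening: 0.0177
grip_force: 15.0
```

Run:
```python
from h import *
plan([(bw(.112,0,.3075),1.7286)])
```

```text
now 27.15 [ 0.5973 -0.264   0.3091] [3.138e+00 1.000e-03 1.729e+00] open 0.0177 f [6.5 1.  0.3] g 15.0
[-0.0003, -0.0008, 0.0016] [0.004, 0.001, -0.0] -> [ 0.5966 -0.2644  0.3075]
```

Gripped (17.7 mm). Now the reverse arc.

arm_command(moves=[[[0.0106, 0.001, -0.0015], [0, 0, 0], 0.008], [[0.0213, 0.001, -0.0023], [0, 0, 0], 0.008], [[0.032, 0.001, -0.0024], [0, 0, 0], 0.008], [[0.0426, 0.001, -0.0016], [0, 0, 0], 0.008], [[0.0532, 0.001, -0.0002], [0, 0, 0], 0.008]])

```text
time: 27.65
tool_pos: [0.5884, -0.2106, 0.3091]
tool_rot: [3.141, 0.0, 1.728]
contact_force: [1.7, -2.7, 1.5]
opening: 0.0179
grip_force: 15.0
```

arm_command(moves=[[[0.0105, 0, 0.0022], [0, 0, 0], 0.008], [[0.0208, 0, 0.0051], [0, 0, 0], 0.008], [[0.0308, 0, 0.0088], [0, 0, 0], 0.008], [[0.0406, 0, 0.0132], [0, 0, 0], 0.008], [[0.05, 0, 0.0182], [0, 0, 0], 0.008]])

```text
time: 28.15
tool_pos: [0.58, -0.1608, 0.2905]
tool_rot: [-3.141, -0.001, 1.728]
contact_force: [-1.4, -0.4, 4.4]
opening: 0.0176
grip_force: 15.0
```

arm_command(moves=[[[0.0091, 0, 0.0057], [0, 0, 0], 0.008], [[0.0177, 0, 0.012], [0, 0, 0], 0.008], [[0.0259, 0, 0.0189], [0, 0, 0], 0.008], [[0.0336, 0, 0.0263], [0, 0, 0], 0.008], [[0.0407, 0, 0.0343], [0, 0, 0], 0.008]])

```text
time: 28.65
tool_pos: [0.5733, -0.1204, 0.2554]
tool_rot: [-3.14, -0.002, 1.728]
contact_force: [-5.2, 1.5, 3.2]
opening: 0.018
grip_force: 15.0
```

arm_command(moves=[[[0.0065, 0, 0.0085], [0, 0, 0], 0.008], [[0.0125, 0, 0.0174], [0, 0, 0], 0.008], [[0.0178, 0, 0.0267], [0, 0, 0], 0.008], [[0.0224, 0, 0.0363], [0, 0, 0], 0.008], [[0.0264, 0, 0.0462], [0, 0, 0], 0.008]])

```text
time: 29.15
tool_pos: [0.5689, -0.0944, 0.2086]
tool_rot: [-3.139, -0.002, 1.728]
contact_force: [-4.3, 0.7, 2.5]
opening: 0.018
grip_force: 15.0
```

arm_command(moves=[[[0.0032, 0, 0.0102], [0, 0, 0], 0.008], [[0.0057, 0, 0.0206], [0, 0, 0], 0.008], [[0.0075, 0, 0.0312], [0, 0, 0], 0.008], [[0.0085, 0, 0.0418], [0, 0, 0], 0.008], [[0.0088, 0, 0.0525], [0, 0, 0], 0.008]])

```text
time: 29.65
tool_pos: [0.5675, -0.0861, 0.1559]
tool_rot: [-3.139, -0.002, 1.728]
contact_force: [-5.9, 0.1, 18.4]
opening: 0.018
grip_force: 15.0
```

Run:
```python
from h import *
save('side','s5')
plan([(bw(-.067,0,.158),1.7286)])
```

```text
now 29.7 [ 0.5675 -0.0861  0.155 ] [-3.138e+00 -2.000e-03  1.728e+00] open 0.0177 f [-3.6  1.4 -1.5] g 15.0
[-0.0016, 0.0007, -0.003] [-0.003, -0.002, -0.001] -> [ 0.5685 -0.0876  0.158 ]
```

arm_command(moves=[[[0, 0, 0], [0, 0, 0], 0.03], [[0, 0, 0], [0, 0, 0], 0.05], [[0, 0, 0], [0, 0, 0], 0.055], [[0, 0, -0.02], [0, 0, 0], 0.055], [[0, 0, -0.06], [0, 0, 0], 0.055]])

```text
time: 30.2
tool_pos: [0.5674, -0.0867, 0.2153]
tool_rot: [-3.136, -0.003, 1.727]
contact_force: [0.4, 0.3, -0.3]
opening: 0.0527
grip_force: 0.0
```

arm_command(moves=[[[0, 0, 0], [0, 0, 0], 0.02], [[0, 0, 0], [0, 0, 0], 0.0], [[0, 0, 0], [0, 0, 0], 0.0], [[0, 0, 0], [0, 0, 0], 0.0], [[0, 0, 0], [0, 0, 0], 0.0]])

```text
time: 30.7
tool_pos: [0.5685, -0.087, 0.2165]
tool_rot: [-3.14, -0.001, 1.728]
contact_force: [0.2, 0.1, -0.5]
opening: 0.0195
grip_force: 0.0
```

arm_command(moves=[[[0, 0, 0.02], [0, 0, 0], 0.0], [[0, 0, 0.03], [0, 0, 0], 0.0], [[0, 0, 0.033], [0, 0, 0], 0.0], [[0, 0, 0.0355], [0, 0, 0], 0.0], [[0, 0, 0.0355], [0, 0, 0], 0.0]])

```text
time: 31.2
tool_pos: [0.5689, -0.0871, 0.182]
tool_rot: [3.142, -0.0, 1.728]
contact_force: [0.0, 0.1, -0.5]
opening: 0.0006
grip_force: 0.0
```

arm_command(moves=[[[0, 0, 0.001], [0, 0, 0], 0.0], [[0, 0, 0.002], [0, 0, 0], 0.0], [[0, 0, 0.003], [0, 0, 0], 0.0], [[0, 0, 0.004], [0, 0, 0], 0.0], [[0, 0, 0.004], [0, 0, 0], 0.0]])

```text
time: 31.7
tool_pos: [0.569, -0.0871, 0.1792]
tool_rot: [3.14, 0.001, 1.728]
contact_force: [-2.4, 0.2, 6.2]
opening: 0.0006
grip_force: 3.3
```

arm_command(moves=[[[0, 0, 0.0005], [0, 0, 0], 0.0], [[0, 0, 0.001], [0, 0, 0], 0.0], [[0, 0, 0.0015], [0, 0, 0], 0.0], [[0, 0, 0.0015], [0, 0, 0], 0.0], [[0, 0, 0.0015], [0, 0, 0], 0.0]])

```text
time: 32.2
tool_pos: [0.5691, -0.0871, 0.179]
tool_rot: [3.139, 0.001, 1.728]
contact_force: [-4.7, 0.8, 14.1]
opening: 0.0008
grip_force: 7.2
```

The tongue top is at z 0.179 under 14 N, so the lever is fully down. I retreat, move towards the green pod, and check its position again.

arm_command(moves=[[[0, 0, -0.02], [0, 0, 0], 0.0], [[0.01, 0, -0.045], [0, 0, 0], 0.03], [[0.05, -0.01, -0.045], [0, 0, 0], 0.06], [[0.09, -0.02, -0.03], [0, 0, 0], 0.085], [[0.13, -0.03, -0.02], [0, 0, 0], 0.085]])

```text
time: 32.7
tool_pos: [0.5181, 0.0377, 0.1963]
tool_rot: [3.141, -0.0, 1.727]
contact_force: [0.3, 1.1, -0.4]
opening: 0.0277
grip_force: 0.0
```

```bash
cat > g.py <<'E'
from h import *
im=save('top','top4');m=robot.camera_model('top')
k=cv2.inRange(cv2.cvtColor(im,cv2.COLOR_RGB2HSV),(45,90,30),(85,255,255));k[:200]=0
for c in cv2.findContours(k,0,1)[0]:
    if cv2.contourArea(c)>60: e=cv2.minEnclosingCircle(c); print('green',e,ray(m,*e[0],.044))
G=ray(m,*e[0],.044)*[1,1,0]
plan([((G+[.522,.07,0])/2+[0,0,.18],1.7286),(G+[0,0,.15],1.7286),(G+[0,0,.0235],1.7286)])
E
python3 g.py
```

```text
green ((247.1923065185547, 250.1923065185547), 9.244481086730957) [0.45185227 0.23241231 0.044     ]
now 32.75 [0.5144 0.0429 0.1946] [-3.137 -0.004  1.73 ] open 0.032 f [-4.8  4.9 -2.1] g 0.0
[0.1113, -0.0099, 0.0151] [-0.004, -0.004, 0.001] -> [0.4869 0.1512 0.18  ]
[0.0857, -0.0219, 0.03] [0.0, 0.0, 0.0] -> [0.4519 0.2324 0.15  ]
[0.0, -0.0, 0.1265] [0.0, 0.0, 0.0] -> [0.4519 0.2324 0.0235]
```

arm_command(moves=[[[0.045, -0.007, 0.01], [0, 0, 0], 0.085], [[0.09, -0.014, 0.02], [0, 0, 0], 0.085], [[0.13, -0.021, 0.03], [0, 0, 0], 0.085], [[0.17, -0.028, 0.04], [0, 0, 0], 0.085], [[0.197, -0.032, 0.05], [0, 0, 0], 0.085]])

```text
time: 33.25
tool_pos: [0.4556, 0.2283, 0.1464]
tool_rot: [3.141, -0.0, 1.729]
contact_force: [-0.7, -0.2, 0.2]
opening: 0.0719
grip_force: 0.0
```

arm_command(moves=[[[0, 0, 0.02], [0, 0, 0], 0.085], [[0, 0, 0.05], [0, 0, 0], 0.085], [[0, 0, 0.075], [0, 0, 0], 0.085], [[0, 0, 0.075], [0, 0, 0], 0.085], [[0, 0, 0.075], [0, 0, 0], 0.085]])

```text
time: 33.75
tool_pos: [0.4568, 0.2262, 0.0719]
tool_rot: [-3.141, -0.0, 1.728]
contact_force: [0.2, 0.4, 0.3]
opening: 0.0853
grip_force: 0.0
```

Run:
```python
from h import *
plan([([.4519,.2324,.0235],1.7286)])
m=robot.camera_model('wrist'); im=save('wrist','w5')
k=cv2.inRange(cv2.cvtColor(im,cv2.COLOR_RGB2HSV),(45,90,30),(85,255,255))
for c in cv2.findContours(k,0,1)[0]:
    if cv2.contourArea(c)>300: e=cv2.minEnclosingCircle(c); print(e,ray(m,*e[0],.044))
```

```text
now 33.75 [0.4568 0.2262 0.0719] [-3.141 -0.     1.728] open 0.0853 f [0.2 0.4 0.3] g 0.0
[0.0069, -0.0038, 0.0484] [-0.0, -0.0, -0.001] -> [0.4519 0.2324 0.0235]
((310.6666564941406, 221.0), 37.66677474975586) [0.45000339 0.231752   0.044     ]
```

arm_command(moves=[[[0.0066, -0.0045, 0], [0, 0, 0], 0.085], [[0.0066, -0.0045, 0.02], [0, 0, 0], 0.085], [[0.0066, -0.0045, 0.0484], [0, 0, 0], 0.085], [[0.0066, -0.0045, 0.0484], [0, 0, 0], 0.085], [[0.0066, -0.0045, 0.0484], [0, 0, 0], 0.05]], squeeze=12)

```text
time: 34.3
tool_pos: [0.4512, 0.2324, 0.024]
tool_rot: [3.141, -0.0, 1.728]
contact_force: [0.1, -0.0, 0.2]
opening: 0.0808
grip_force: 0.0
```

arm_command(moves=[[[0, 0, 0], [0, 0, 0], 0.04], [[0, 0, 0], [0, 0, 0], 0.04], [[0, 0, 0], [0, 0, 0], 0.04], [[0, 0, 0], [0, 0, 0], 0.04], [[0, 0, 0], [0, 0, 0], 0.04]])

```text
time: 34.8
tool_pos: [0.4514, 0.2322, 0.0237]
tool_rot: [3.14, -0.0, 1.728]
contact_force: [-0.3, -0.7, 4.9]
opening: 0.051
grip_force: 12.0
```

arm_command(moves=[[[0, 0, 0], [0, 0, 0], 0.04], [[0, 0, -0.03], [0, 0, 0], 0.04], [[0, 0, -0.07], [0, 0, 0], 0.04], [[0, 0, -0.1], [0, 0, 0], 0.04], [[0, 0, -0.1], [0, 0, 0], 0.04]])

```text
time: 35.3
tool_pos: [0.4533, 0.2329, 0.127]
tool_rot: [3.134, -0.001, 1.728]
contact_force: [-0.5, 0.4, -0.6]
opening: 0.051
grip_force: 12.0
```

Run:
```python
from h import *
im=save('wrist','w6'); m=robot.camera_model('wrist'); hs=cv2.cvtColor(im,cv2.COLOR_RGB2HSV)
k=cv2.inRange(hs,(45,90,30),(85,255,255)); z=robot.observe()['tool_pos'][2]
for c in cv2.findContours(k,0,1)[0]:
    if cv2.contourArea(c)>300: e=cv2.minEnclosingCircle(c); print(e,ray(m,*e[0],z+.02))
# predicted hole rims
a=-3.0032
for kk in(-1,0,1): print(proj(m,[.4728+kk*.07*np.cos(a),.3862+kk*.07*np.sin(a),.022]))
plan([([.4728,.3862,.12],1.7286),([.4728,.3862,.0315],1.7286)])
```

```text
((319.9375, 267.5), 48.37627029418945) [0.45225712 0.23192024 0.14480977]
[471.74280047   9.49065214]
[378.61735221   7.43612328]
[284.98698964   5.37045503]
now 35.35 [0.4521 0.2324 0.1248] [ 3.137e+00 -1.000e-03  1.728e+00] open 0.0509 f [-0.3  0.  -1.1] g 12.0
[0.1487, 0.0445, 0.0051] [0.004, -0.001, -0.001] -> [0.4728 0.3862 0.12  ]
[0.0, -0.0, 0.0885] [0.0, 0.0, 0.0] -> [0.4728 0.3862 0.0315]
```

View pics/w6.png

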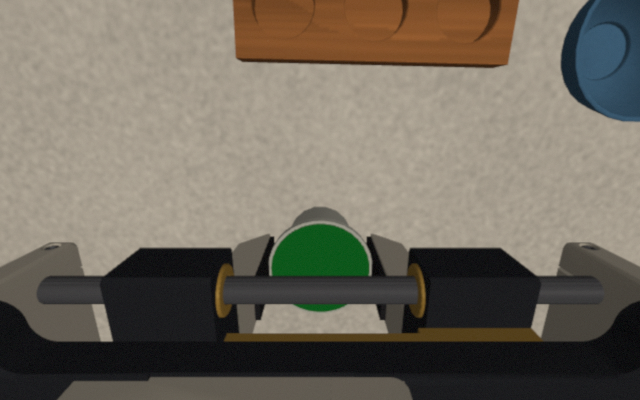

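The green pod is centred in the grip at (320,267), and the block's near top edge runs (235,58) to (507,65). I use that edge to check the block pose.

Run:
```python
from h import *
m=robot.camera_model('wrist')
A=ray(m,235,58,.022);B=ray(m,508,65,.022); print(A,B,np.linalg.norm(A-B),np.arctan2(*(B-A)[[1,0]]))
a=np.arctan2(*(B-A)[[1,0]]); n=np.array([-np.sin(a),np.cos(a),0])
print('centre',(A+B)/2+n*.038)
a2=-3.0032
for s in(-1,1): print(proj(m,np.array([.4728,.3862,.022])+s*.107*np.array([np.cos(a2),np.sin(a2),0])-.038*np.array([-np.sin(a2),np.cos(a2),0])*-1))
plan([])
```

```text
[0.36948963 0.33466194 0.022     ] [0.58168679 0.36319602 0.022     ] 0.21410704671944172 0.1336678581523169
centre [0.47052394 0.38659001 0.022     ]
[510.89519773  65.32858318]
[238.21748449  59.74847117]
now 35.35 [0.4521 0.2324 0.1248] [ 3.137e+00 -1.000e-03  1.728e+00] open 0.0509 f [-0.3  0.  -1.1] g 12.0
```

arm_command(moves=[[[0.035, 0.01, 0], [0, 0, 0], 0.04], [[0.075, 0.02, 0], [0, 0, 0], 0.04], [[0.115, 0.033, 0], [0, 0, 0], 0.04], [[0.149, 0.0435, 0], [0, 0, 0], 0.04], [[0.149, 0.0435, 0], [0, 0, 0], 0.04]])

```text
time: 35.85
tool_pos: [0.4699, 0.3894, 0.1209]
tool_rot: [-3.14, -0.001, 1.731]
contact_force: [-0.1, -0.3, 0.2]
opening: 0.0509
grip_force: 12.0
```

arm_command(moves=[[[0, 0, 0.01], [0, 0, 0], 0.04], [[0, 0, 0.03], [0, 0, 0], 0.04], [[0, 0, 0.035], [0, 0, 0], 0.04], [[0, 0, 0.035], [0, 0, 0], 0.04], [[0, 0, 0.035], [0, 0, 0], 0.04]])

```text
time: 36.35
tool_pos: [0.4709, 0.3854, 0.0883]
tool_rot: [-3.142, -0.0, 1.727]
contact_force: [0.1, -0.1, -0.0]
opening: 0.0513
grip_force: 12.0
```

Run:
```python
from h import *
plan([([.4715,.3864,.033],1.7286)])
```

```text
now 36.35 [0.4709 0.3854 0.0883] [-3.142 -0.     1.727] open 0.0513 f [ 0.1 -0.1 -0. ] g 12.0
[0.0009, 0.0007, 0.0553] [-0.0, -0.0, -0.002] -> [0.4715 0.3864 0.033 ]
```

arm_command(moves=[[[0.001, 0.0007, 0.015], [0, 0, 0], 0.04], [[0.001, 0.0007, 0.03], [0, 0, 0], 0.04], [[0.001, 0.0007, 0.04], [0, 0, 0], 0.04], [[0.001, 0.0007, 0.049], [0, 0, 0], 0.04], [[0.001, 0.0007, 0.055], [0, 0, 0], 0.04]])

```text
time: 36.85
tool_pos: [0.4711, 0.387, 0.0322]
tool_rot: [-3.141, 0.0, 1.728]
contact_force: [0.6, -0.2, -0.7]
opening: 0.0507
grip_force: 12.0
```

arm_command(moves=[[[0, 0, 0], [0, 0, 0], 0.04], [[0, 0, 0], [0, 0, 0], 0.06], [[0, 0, 0], [0, 0, 0], 0.08], [[0, 0, 0], [0, 0, 0], 0.085], [[0, 0, 0], [0, 0, 0], 0.085]])

```text
time: 37.35
tool_pos: [0.4714, 0.3872, 0.0335]
tool_rot: [3.141, -0.0, 1.728]
contact_force: [-0.3, -0.5, 0.7]
opening: 0.0781
grip_force: 0.0
```

arm_command(moves=[[[0, 0, -0.02], [0, 0, 0], 0.085], [[0, 0, -0.06], [0, 0, 0], 0.085], [[0, 0, -0.1], [0, 0, 0], 0.085], [[-0.02, -0.04, -0.15], [0, 0, 0], 0.085], [[-0.05, -0.08, -0.18], [0, 0, 0], 0.085]])

```text
time: 37.85
tool_pos: [0.4148, 0.3397, 0.2012]
tool_rot: [3.138, -0.002, 1.728]
contact_force: [-0.6, -0.2, 0.9]
opening: 0.085
grip_force: 0.0
```

arm_command(moves=[[[-0.03, -0.03, 0], [0, 0, 0], 0.085], [[-0.06, -0.06, 0], [0, 0, 0], 0.085], [[-0.1, -0.06, 0], [0, 0, 0], 0.085], [[-0.14, -0.06, 0], [0, 0, 0], 0.085], [[-0.18, -0.06, 0], [0, 0, 0], 0.085]])

```text
time: 38.35
tool_pos: [0.3833, 0.1508, 0.1995]
tool_rot: [3.14, -0.0, 1.729]
contact_force: [0.4, 0.7, -0.3]
opening: 0.0849
grip_force: 0.0
```

Run:
```python
from h import *
im=save('top','top5');m=robot.camera_model('top')
k=cv2.inRange(cv2.cvtColor(im,cv2.COLOR_RGB2HSV),(45,90,30),(85,255,255));k[:170]=0
for c in cv2.findContours(k,0,1)[0]:
    if cv2.contourArea(c)>40: e=cv2.minEnclosingCircle(c); print('green',e,ray(m,*e[0],.052))
s=save('side','s6')
t=im[100:310,150:520,::-1]; a=cv2.resize(t,None,fx=2.16,fy=2.16)[:,:800]
b=s[130:240,230:440,::-1]; b=cv2.resize(b,(276,144)); a[-144:,:276]=b
cv2.imwrite('pics/fin.png',a); plan([])
# predicted tray home marks
print([proj(m,bw(-.065-.104,y,.05)) for y in(.028,-.028)], [proj(m,bw(-.065-.110,y,.008)) for y in(.05,-.05)])
```

```text
green ((183.79786682128906, 242.47872924804688), 9.554755210876465) [0.47252478 0.38746433 0.052     ]
now 38.45 [0.384  0.1486 0.1994] [3.141e+00 1.000e-03 1.723e+00] open 0.0849 f [ 0.1 -0.3  0.3] g 0.0
[array([333.33134717, 197.4591325 ]), array([337.28016815, 219.15236186])] [array([329.43792327, 193.08579325]), array([336.21843966, 230.61071449])]
```

View pics/fin.png

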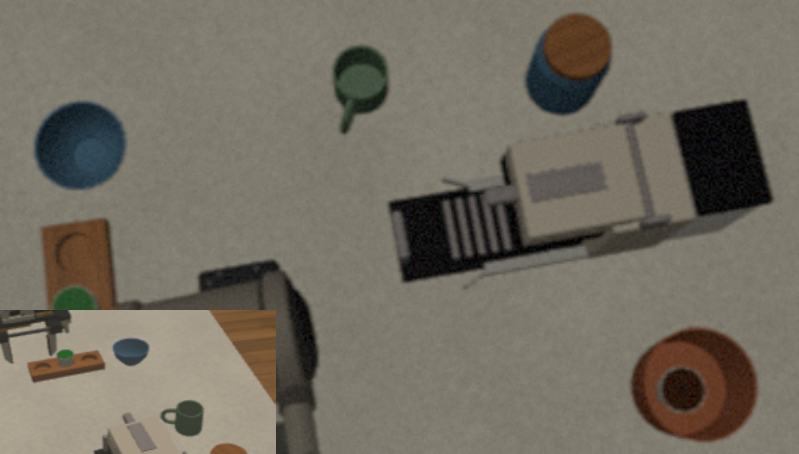

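All goals look met: green upright in the middle hole (top centre (.4725,.3875)), red under the closed lid, used pod in the caddy, tray front edge at its home position within about 2 mm. I hand in.

```bash
python3 -c "
from cell import robot
print(robot.hand_in())"
```

```text
the job is handed in; nothing more can be done
None
```

I handed the job in at about 38 s of the 210 s, with every step done as far as the cameras and forces show; no verdict came back, and the catches' click into the tray was inferred from the push force, not seen.

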